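# Open the bean dispenser's shutter with its removable crank

### The arm

A 7-joint arm with a two-finger parallel gripper is mounted at the origin on the work surface. World frame = base frame: x ahead of the robot, y to its left, z up, the work surface at z = 0. Lengths are in mm, angles in rad, forces in N, time in s.
With the tool pointing down it reaches from about 350 to 900 mm from the base axis. Payload 7.2 kg.
Tool frame: the origin (TCP) lies midway between the tips of the shut fingers; the grasp point (between the pads) lies 19 mm behind it (ctrl.grasp_offset is the distance from the TCP to the grasp point, in mm); z points along the fingers, y is the direction in which the jaws open and shut (so a half turn about z gives the same grasp; the last joint's range is limited). The gripper opens to 88 mm and grips with 3 to 60 N. Pads are 20 mm wide; open, the fingers measure 115 mm over their backs; the gripper's body (75 mm by 178 mm) begins 61 mm behind the grasp point.
Start: joints at [-1.396, 0.411, -0.013, 1.596, 0.006, 1.134, -0.082], TCP at [150.273, 606.669, 222.653] pointing down, gripper open.
Joint ranges: [-2.95, 2.95], [-0.29, 1.99], [-1.47, 1.44], [0.14, 2.54], [-1.03, 4.17], [0.13, 1.85], [-2.86, 2.86]. Speed limits (rad/s): [2.39, 2.39, 3.01, 3.01, 3.14, 3.14, 3.14].

### API

Orientations are given as a rotation vector (axis times angle).
In Python, from cell import status, snapshot, order, ctrl gives the robot as it stands.
- The arm moves only by the shell command python3 -m crank 'ROWS' [FORCE]. ROWS is JSON, a list of rows, each an object of numbers: "gripper": the opening in per cent of the stroke, from 0 (shut) to 100 (fully open); "tx", "ty", "tz": the shift along the tool's x, y, z in m; "turn": the turn about the tool's z in rad. A call has 1 to 10 rows; each row shifts and turns the pose as measured when the row begins, along the tool's axes as they then stand; what a row does not reach is not made up. A row lasts 1/8 s, in which the tool goes at most 62.5 mm and 10.7 degrees, less where a joint would pass 70% of its speed; a pose out of reach is approached as far as the arm can. A call is refused whole if a number of a shift passes 0.0625 or a number of a turn 0.188, either way. A call with a gripper value outside its range is refused whole. The fingers move at their own pace and stop on an object; FORCE is the grip in N (left out, the last holds). Time passes only in rows, so rows that do not move let the fingers close. It gives the time, the measured TCP pose, the force and the opening at its end, in the units of the state.
- status.state(): the state, without advancing time (a new reading comes with each control period).
- snapshot(name): name is "side" or "top" or "wrist"; returns a dict with "image" (400x640x3 uint8, blue, green, red), "fx", "fy", "cx", "cy" (pixels), "R" (3x3) and "t" (3): a world point X has camera coordinates R X + t; the wrist camera has in their place "T_tool_cam" (4x4, takes a point from camera to tool coordinates, whose origin is the TCP and whose axes are the flange's). Camera axes: x right, y down, z forward; pixel columns grow to the right and rows downward; lengths in mm; the calibration is good to about 2 mm. A picture is of the moment at which its call begins: read the wrist's pose just before it. There is no depth.
- order.finish_job(): hands the job in, once; it reports no verdict.
The state is a dict: "time": time; "joints": joint angles; "dq": joint speeds; "effort": joint torques, N m; "tcp_pos": TCP position; "tcp_rot": TCP orientation; "contact_force": force on the tool from outside, world axes, zero at the start; "wrist_torque": the same for the moment, N m; "finger_gap": finger opening in mm.
Only numpy, scipy, OpenCV 4.12 (cv2) and the standard library are available. Lean on these libraries where they do the work, as an engineer would, in place of code of your own. Each camera call takes 0.05 s, during which the arm holds its last target.

### The job

The empty bean dispenser is due for cleaning: take the crank from the cork mat, fit it fully home on the square shaft on the sloping face, and wind it anticlockwise (as seen facing that face) until the shutter is fully open and the shaft comes up against its stop. Then lift the crank off and stand it back on the cork mat, upright on its hub with the hub wholly on the mat, and let go. Do not let the crank topple over, and leave the jar, mug and tumbler where they are.

Things in the scene. Friction and masses are not known exactly. Their poses are not given: they have to be found in the camera images.
- dispenser: Grey and aluminium bean dispenser, 190 mm wide, fixed. Its flat front face, 220 mm long along the slope, rises away along the dispenser's x; its outward normal leans 25 degrees from vertical towards -x. Face free for 95 mm round the shaft. Origin: on the counter, below where the shaft leaves the face (115 mm up); z up.
- deck (a point): Middle of the top of the dispenser's rear part, a level deck 155 mm above the counter, 130 mm deep. In it, on the dispenser's -y half, is a throat 85 mm wide closed by a steel shutter, which slides to the dispenser's +y by 31 mm per rad of the shaft.
- seat (a point): Point on the shaft's axis on top of its round collar, where the crank's underside rests when fully home. z points out along the shaft, 25 degrees from vertical; x and y are square to the shaft's flats and turn with it. The collar is 48 mm across and stands 12 mm off the face.
- stub_top (a point): Centre of the top of the square dark steel stub that takes the crank: 18 by 18 mm, 28 mm tall above the collar (above seat). It is square for 23 mm; the last 5 mm are a round cone, tapering from 18 to 12 mm across, that helps to centre the crank. Axes as those of seat.
- shaft (a joint): Angle of the shaft: 0 = shutter shut, 2.4 rad = fully open, at a hard stop. Starts between 0 and 0.5; grows anticlockwise as seen facing the sloping face (right-handed about seat's z). Stiff: it needs about 0.28 N m and stays where it is left.
- crank: Loose dark steel crank, about 0.4 kg, standing upright on its heavy square hub, 38 by 38 by 50 mm tall. From the hub's top a flat arm (20 mm wide, 42 to 50 mm above the underside) runs along the crank's x to an upright wooden knob 85 mm from the hub's axis. Origin: centre of the hub's underside; z up through the hub, x towards the knob.
- hub_mid (a point): On the hub's axis, 36 mm above its underside. The two hub faces beside the arm (facing the crank's y) can be gripped, 38 mm apart. In the underside is a square socket, 20 by 20 mm, 30 mm deep: 1 mm clearance a side on the stub, no chamfer. It fits in any of four directions and stays on the tilted shaft by itself when let go.
- knob_mid (a point): Middle of the crank's wooden knob, at 85 mm along x and 74 mm up in the crank's frame. The knob is round, 22 mm across at its foot and 26 mm from 20 mm up, 48 mm tall along the crank's z, starting just above the arm, and spins freely about its own axis.
- mat: Cork mat fixed on the counter, 160 by 160 by 4 mm, on which the crank starts. Origin: centre of its underside, axes along its sides. It lies to the left or to the right of the dispenser; a kitchen scale 160 mm square and 28 mm high lies on the other side.
- tumbler: Steel tumbler, 76 mm across, 95 mm tall, standing on the scale. Origin: centre of its underside. Leave it alone.
- jar: Amber glass jar with wooden lid, 84 mm across, 130 mm tall. Origin: centre of its underside. Leave it alone.
- mug: White mug, 80 mm across, 85 mm tall, handle to its +y. Origin: centre of its underside. Leave it alone.
Mind the look-alikes: they are no part of the job. Of the things that look like the mat, the larger one is meant. Several things look just like the crank: the one meant starts farthest to the robot's right.

How it is judged:
By the outcome, as a careful person would: the job done as asked, in the order asked, and still so for the second after the job is handed in, with the robot touching nothing.
It also fails if it takes over 72 s, if anything falls off the work surface, if the arm or the gripper's body presses on something with over 40 N, if the wrist force passes 120 N, or if a joint passes its speed limit or range.

## Working session

There is one attempt and no reset: what is moved stays moved. The work goes in short steps, Python scripts to look and compute and a shell command to move; the robot and the scene stay as the last step left them, time stands still between calls to the robot, and variables do not carry over. Pictures are saved under pics/ and viewed, and the job is handed in when it is done.

```bash
ls; mkdir -p pics; python3 - <<'E'
from cell import status, snapshot, order, ctrl
import cv2
print(status.state()); print(ctrl.grasp_offset)
for n in ("side","top","wrist"):
    s=snapshot(n); cv2.imwrite(f"pics/{n}0.png",s["image"]); print(n,{k:v for k,v in s.items() if k!="image"})
E
```

```text
pics
{'time': 0.0, 'joints': array([-1.39621207,  0.41189507, -0.01272328,  1.59701404,  0.00563036,
        1.13426466, -0.08217013]), 'dq': array([-7.38937438e-06, -1.14885207e-03, -1.32313200e-03, -7.64304995e-04,
        1.05093704e-03, -8.84560834e-04,  1.52611574e-03]), 'effort': array([ 2.32624450e-05, -5.87953627e+01,  6.41400330e-01, -2.91073501e+01,
       -5.39552537e-02,  1.83413102e-02,  1.29888845e-04]), 'tcp_pos': array([150.18070978, 606.19382291, 221.82430001]), 'tcp_rot': array([-3.80300960e-01, -3.11843249e+00,  2.42583205e-03]), 'contact_force': array([-0.24693217, -0.89132206,  0.80925233]), 'wrist_torque': array([-0.01389037,  0.05757869,  0.03766796]), 'finger_gap': 87.55722694639782}
18.700000000000003
side {'fx': 373.3040524612904, 'fy': 373.3040524612904, 'cx': 318.56576666987064, 'cy': 195.5957222441578, 'R': array([[ 9.93868013e-01, -1.10572812e-01, -1.60769988e-04],
       [-7.45123968e-02, -6.68668420e-01, -7.39817847e-01],
       [ 8.16962377e-02,  7.35293273e-01, -6.72807199e-01]]), 't': array([-611.33745049,   88.59069623, 1220.91374898])}
top {'fx': 362.0832709494149, 'fy': 362.0832709494149, 'cx': 321.00249693563114, 'cy': 201.09097986175604, 'R': array([[-0.00690049, -0.99985088, -0.0158306 ],
       [-0.98868537,  0.00919397, -0.14972212],
       [ 0.14984534,  0.01461832, -0.98860138]]), 't': array([ -53.72500368,  588.67438822, 1097.7380011 ])}
wrist {'fx': 288.58940355359647, 'fy': 288.58940355359647, 'cx': 317.20908951931716, 'cy': 196.53764762027416, 'T_tool_cam': array([[-4.27027096e-04, -9.55066238e-01, -2.96392137e-01,
         8.15318716e+01],
       [ 9.99999907e-01, -3.88335293e-04, -1.89415041e-04,
         4.89841935e-01],
       [ 6.58043831e-05, -2.96392190e-01,  9.55066315e-01,
        -1.63012044e+02],
       [ 0.00000000e+00,  0.00000000e+00,  0.00000000e+00,
         1.00000000e+00]])}
```

View pics/side0.png

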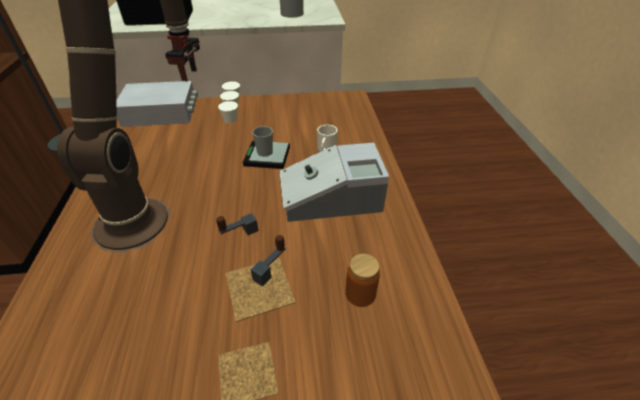

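View pics/top0.png

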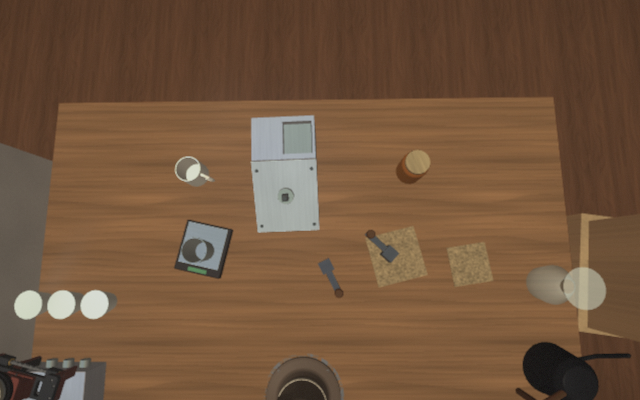

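View pics/wrist0.png

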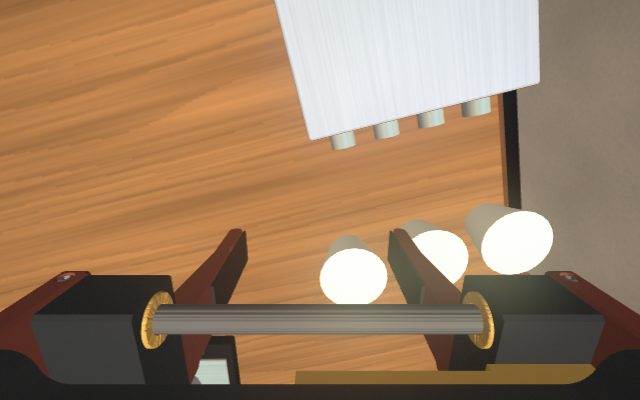

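The side view shows two cranks: A with hub at (262,273) and knob at (280,243), and B with hub at (250,225) and knob at (221,224). In the top view, A has its hub at (389,253) and knob at (371,234), and B has its hub at (326,266) and knob at (338,293). There are also two mats in the top view, a larger one at (396,257) and a smaller one at (470,264). The robot's right is −y, which is to the right in the top image, so crank A, on the larger mat, is the one meant. I'll check it in a close crop.

```bash
cat > h.py <<'E'
import numpy as np, cv2
from scipy.spatial.transform import Rotation as Rn
from cell import status, snapshot, order, ctrl
def cam(n):
    if n=="wrist":
        st=status.state(); s=snapshot(n)
        Rt=Rn.from_rotvec(st["tcp_rot"]).as_matrix(); T=np.array(s["T_tool_cam"])
        Rwc=Rt@T[:3,:3]; p=Rt@T[:3,3]+st["tcp_pos"]
        s["R"]=Rwc.T; s["t"]=-Rwc.T@p
    else: s=snapshot(n)
    s["R"]=np.array(s["R"]); s["t"]=np.array(s["t"]); return s
def ray(s,u,v):
    d=s["R"].T@np.array([(u-s["cx"])/s["fx"],(v-s["cy"])/s["fy"],1]); return -s["R"].T@s["t"], d/np.linalg.norm(d)
def onplane(s,u,v,h,n=(0,0,1)):
    o,d=ray(s,u,v); n=np.array(n,float); return o+d*((h-o@n)/(d@n))
def proj(s,X):
    c=s["R"]@np.array(X,float)+s["t"]; return np.array([s["fx"]*c[0]/c[2]+s["cx"],s["fy"]*c[1]/c[2]+s["cy"]])
def tri(rs):
    A=np.zeros((3,3));b=np.zeros(3)
    for o,d in rs:
        P=np.eye(3)-np.outer(d,d);A+=P;b+=P@o
    x=np.linalg.solve(A,b); return x,[np.linalg.norm((np.eye(3)-np.outer(d,d))@(x-o)) for o,d in rs]
def crop(s,name,x0,y0,x1,y1,k):
    cv2.imwrite(name,cv2.resize(s["image"][y0:y1,x0:x1],None,fx=k,fy=k,interpolation=cv2.INTER_CUBIC))
E
python3 - <<'E'
from h import *
t=cam("top"); s=cam("side")
crop(t,"pics/t1.png",340,215,440,290,8)
crop(s,"pics/s1.png",215,230,315,305,8)
crop(t,"pics/t2.png",240,110,340,240,4)
for n,u,v,h in [("hubA",388,253,50),("knobA",371,234,98),("hubB",326,266,50),("mat",396,257,4),("jar",416,162,130),("mug",188,168,85),("tumbler",196,250,120),("stub",285,197,150)]:
    print(n,onplane(t,u,v,h).round(1))
E
```

```text
hubA [ 424.7 -262.5   50. ]
knobA [ 480.3 -206.3   98. ]
hubB [386.8 -72.5  50. ]
mat [ 412.3 -295.1    4. ]
jar [ 689.1 -340.7  130. ]
mug [689.5 352.4  85. ]
tumbler [436.7 303.6 120. ]
stub [585.   43.1 150. ]
```

View pics/t1.png

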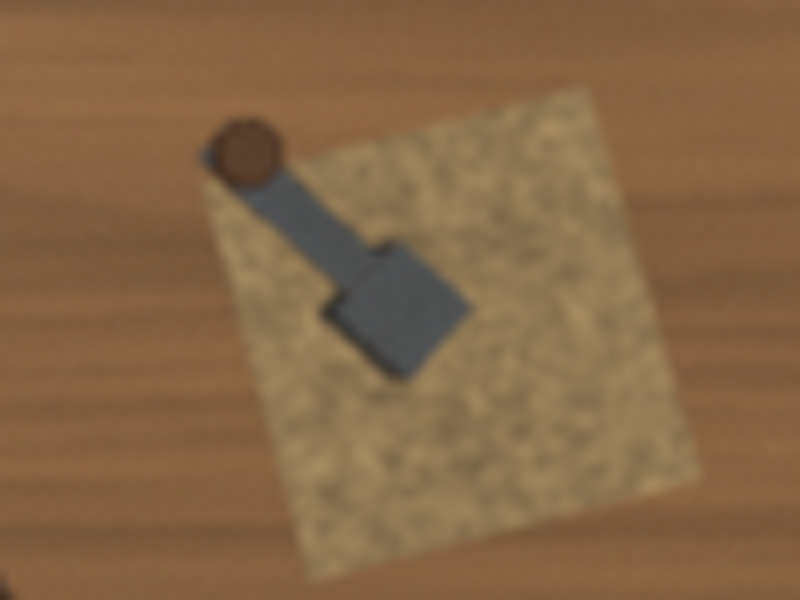

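View pics/s1.png

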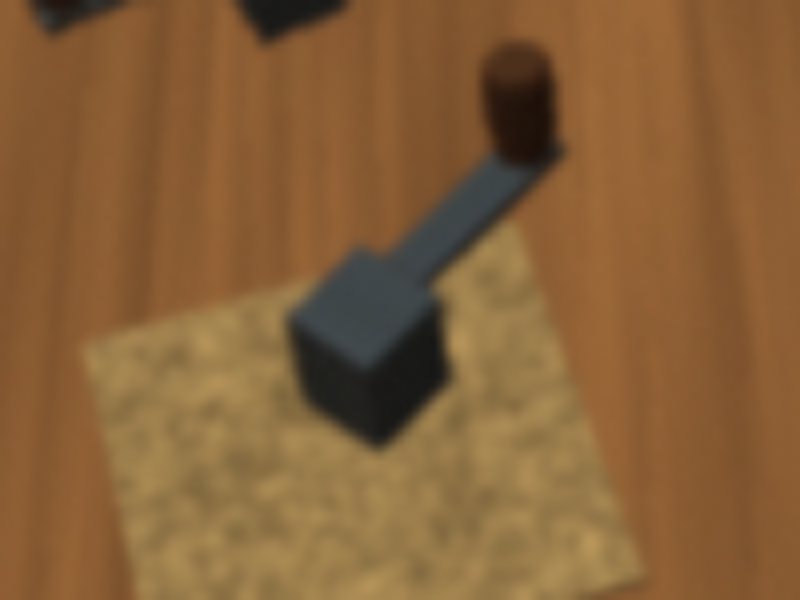

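View pics/t2.png

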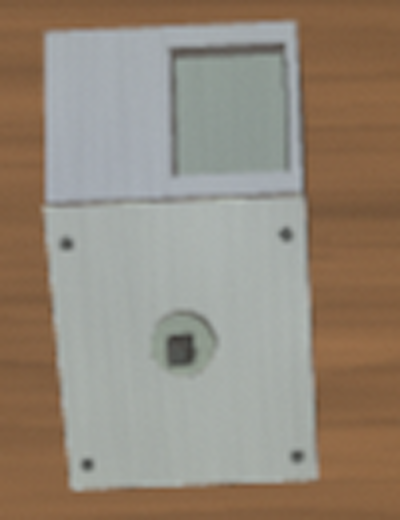

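The crops confirm crank A: a square hub with an arm and wooden knob, standing on the larger cork mat. I'll fly over it for a close wrist view, with the rows planned by a small helper.

```bash
cat >> h.py <<'E'
def plan(target,dyaw=0.0,step=58,maxturn=0.18,n=None):
    """rows (tool frame, m/rad) from measured pose to world target; dyaw = total tool turn"""
    st=status.state(); p=np.array(st["tcp_pos"]); R=Rn.from_rotvec(st["tcp_rot"]).as_matrix()
    d=np.array(target,float)-p
    n=n or int(max(np.ceil(np.linalg.norm(d)/step),np.ceil(abs(dyaw)/maxturn),1))
    for i in range(n):
        l=R.T@(d/n)/1000
        print("{"+f'"tx":{l[0]:.4f},"ty":{l[1]:.4f},"tz":{l[2]:.4f},"turn":{dyaw/n:.3f}'+"},",end="" )
        R=R@Rn.from_rotvec([0,0,dyaw/n]).as_matrix()
    print()
def pose():
    st=status.state(); R=Rn.from_rotvec(st["tcp_rot"]).as_matrix()
    print("t",round(st["time"],2),"p",st["tcp_pos"].round(1),"yaw_x",np.degrees(np.arctan2(R[1,0],R[0,0])).round(1),"z",R[:,2].round(3),"F",st["contact_force"].round(1),"M",st["wrist_torque"].round(2),"gap",round(st["finger_gap"],1),"q",st["joints"].round(2))
E
python3 - <<'E'
from h import *
pose()
plan([420,250,330],1.2)
E
```

```text
t 0.25 p [150.2 606.5 222.3] yaw_x 166.1 z [-0.    -0.001 -1.   ] F [-0.3  0.   0.4] M [0.01 0.04 0.01] gap 87.8 q [-1.4   0.41 -0.01  1.6   0.01  1.13 -0.08]
{"tx":-0.0434,"ty":-0.0352,"tz":-0.0134,"turn":0.150},{"tx":-0.0482,"ty":-0.0283,"tz":-0.0134,"turn":0.150},{"tx":-0.0519,"ty":-0.0207,"tz":-0.0134,"turn":0.150},{"tx":-0.0544,"ty":-0.0128,"tz":-0.0134,"turn":0.150},{"tx":-0.0557,"ty":-0.0045,"tz":-0.0134,"turn":0.150},{"tx":-0.0557,"ty":0.0039,"tz":-0.0134,"turn":0.150},{"tx":-0.0545,"ty":0.0122,"tz":-0.0134,"turn":0.150},{"tx":-0.0521,"ty":0.0202,"tz":-0.0134,"turn":0.150},
```

```bash
python3 -m crank '[{"tx":-0.043,"ty":-0.035,"tz":-0.0134,"turn":0.15},{"tx":-0.048,"ty":-0.028,"tz":-0.0134,"turn":0.15},{"tx":-0.052,"ty":-0.021,"tz":-0.0134,"turn":0.15},{"tx":-0.054,"ty":-0.013,"tz":-0.0134,"turn":0.15},{"tx":-0.056,"ty":-0.0045,"tz":-0.0134,"turn":0.15},{"tx":-0.056,"ty":0.004,"tz":-0.0134,"turn":0.15},{"tx":-0.0545,"ty":0.012,"tz":-0.0134,"turn":0.15},{"tx":-0.052,"ty":0.02,"tz":-0.0134,"turn":0.15}]'; python3 - <<'E'
from h import *
pose()
plan([415,-240,290],0.9)
E
```

```text
t 0.25 p [150.2 606.5 222.3] yaw_x 166.1 z [-0.    -0.001 -1.   ] F [-0.3  0.   0.4] M [0.01 0.04 0.01] gap 87.8 q [-1.4   0.41 -0.01  1.6   0.01  1.13 -0.08]
{"tx":-0.0288,"ty":-0.0474,"tz":-0.0042,"turn":0.056},{"tx":-0.0314,"ty":-0.0457,"tz":-0.0042,"turn":0.056},{"tx":-0.0339,"ty":-0.0438,"tz":-0.0042,"turn":0.056},{"tx":-0.0363,"ty":-0.0419,"tz":-0.0042,"turn":0.056},{"tx":-0.0386,"ty":-0.0398,"tz":-0.0042,"turn":0.056},{"tx":-0.0408,"ty":-0.0375,"tz":-0.0042,"turn":0.056},{"tx":-0.0428,"ty":-0.0352,"tz":-0.0042,"turn":0.056},{"tx":-0.0448,"ty":-0.0327,"tz":-0.0042,"turn":0.056},{"tx":-0.0465,"ty":-0.0301,"tz":-0.0042,"turn":0.056},{"tx":-0.0481,"ty":-0.0275,"tz":-0.0042,"turn":0.056},{"tx":-0.0496,"ty":-0.0247,"tz":-0.0042,"turn":0.056},{"tx":-0.0509,"ty":-0.0219,"tz":-0.0042,"turn":0.056},{"tx":-0.0521,"ty":-0.0190,"tz":-0.0042,"turn":0.056},{"tx":-0.0531,"ty":-0.0160,"tz":-0.0042,"turn":0.056},{"tx":-0.0539,"ty":-0.0130,"tz":-0.0042,"turn":0.056},{"tx":-0.0545,"ty":-0.0100,"tz":-0.0042,"turn":0.056},invalid input
```

```bash
python3 -m crank '[{"gripper":100,"tx":0,"ty":0,"tz":-0.03,"turn":0}]'; echo rc $?; python3 -m crank --help | head -20; ls -la
```

```text
time: 0.38
tcp_pos: [149.9, 605.0, 250.1]
tcp_rot: [-0.38, -3.118, 0.009]
contact_force: [-0.6, 0.2, 0.2]
finger_gap: 88.1
rc 0
total 16
drwxr-xr-x  3 agent agent 4096 Dec  6 10:19 .
drwxr-xr-x 23 root  root  4096 Dec  6 10:16 ..
-rw-r--r--  1 agent agent 2070 Dec  6 10:21 h.py
drwxr-xr-x  2 agent agent 4096 Dec  6 10:19 picsinvalid input: not JSON, or not a number
```

```bash
python3 -m crank '[{"gripper":100,"tx":-0.043,"ty":-0.035,"tz":-0.0134,"turn":0.15},{"gripper":100,"tx":-0.048,"ty":-0.028,"tz":-0.0134,"turn":0.15},{"gripper":100,"tx":-0.052,"ty":-0.021,"tz":-0.0134,"turn":0.15},{"gripper":100,"tx":-0.054,"ty":-0.013,"tz":-0.0134,"turn":0.15},{"gripper":100,"tx":-0.056,"ty":-0.0045,"tz":-0.0134,"turn":0.15},{"gripper":100,"tx":-0.056,"ty":0.004,"tz":-0.0134,"turn":0.15},{"gripper":100,"tx":-0.0545,"ty":0.012,"tz":-0.0134,"turn":0.15},{"gripper":100,"tx":-0.052,"ty":0.02,"tz":-0.0134,"turn":0.15}]'; sed -i 's/print("{"+f/print("{\\"gripper\\":100,"+f/' h.py; python3 - <<'E'
from h import *
pose()
plan([415,-240,290],0.9)
E
```

```text
time: 1.38
tcp_pos: [418.3, 238.0, 362.0]
tcp_rot: [-2.11, -2.327, 0.003]
contact_force: [0.9, 0.6, 0.4]
finger_gap: 88.1
t 1.38 p [418.3 238.  362. ] yaw_x 95.6 z [-0.002 -0.001 -1.   ] F [0.9 0.6 0.4] M [ 0.   -0.04  0.03] gap 88.1 q [-0.99  0.06  0.4   1.73 -0.02  1.36 -0.49]
{"gripper":100,"tx":-0.0528,"ty":-0.0056,"tz":0.0081,"turn":0.100},{"gripper":100,"tx":-0.0531,"ty":-0.0003,"tz":0.0081,"turn":0.100},{"gripper":100,"tx":-0.0529,"ty":0.0050,"tz":0.0081,"turn":0.100},{"gripper":100,"tx":-0.0521,"ty":0.0103,"tz":0.0081,"turn":0.100},{"gripper":100,"tx":-0.0508,"ty":0.0154,"tz":0.0081,"turn":0.100},{"gripper":100,"tx":-0.0490,"ty":0.0204,"tz":0.0081,"turn":0.100},{"gripper":100,"tx":-0.0467,"ty":0.0252,"tz":0.0081,"turn":0.100},{"gripper":100,"tx":-0.0440,"ty":0.0298,"tz":0.0081,"turn":0.100},{"gripper":100,"tx":-0.0408,"ty":0.0340,"tz":0.0081,"turn":0.100},
```

```bash
python3 -m crank '[{"gripper":100,"tx":-0.053,"ty":-0.0056,"tz":0.008,"turn":0.1},{"gripper":100,"tx":-0.053,"ty":0,"tz":0.008,"turn":0.1},{"gripper":100,"tx":-0.053,"ty":0.005,"tz":0.008,"turn":0.1},{"gripper":100,"tx":-0.052,"ty":0.01,"tz":0.008,"turn":0.1},{"gripper":100,"tx":-0.051,"ty":0.0155,"tz":0.008,"turn":0.1},{"gripper":100,"tx":-0.049,"ty":0.0205,"tz":0.008,"turn":0.1},{"gripper":100,"tx":-0.047,"ty":0.025,"tz":0.008,"turn":0.1},{"gripper":100,"tx":-0.044,"ty":0.03,"tz":0.008,"turn":0.1},{"gripper":100,"tx":-0.041,"ty":0.034,"tz":0.008,"turn":0.1},{"gripper":100,"tx":0,"ty":0,"tz":0,"turn":0}]';  python3 - <<'E'
from h import *
pose()
s=cam("wrist"); cv2.imwrite("pics/w1.png",s["image"]); t=cam("top"); crop(t,"pics/t3.png",250,110,330,240,4)
for X in [[424,-262,54],[480,-206,98]]: print(proj(s,X))
import pickle; pickle.dump(s,open("/tmp/w1.pkl","wb")); pickle.dump(t,open("/tmp/t3.pkl","wb"))
E
```

```text
time: 2.62
tcp_pos: [405.8, -259.9, 289.9]
tcp_rot: [2.935, 1.12, 0.013]
contact_force: [-0.0, 1.1, -0.8]
finger_gap: 87.6
t 2.62 p [ 405.8 -259.9  289.9] yaw_x 41.8 z [ 0.008  0.002 -1.   ] F [-0.   1.1 -0.8] M [-0.01  0.11 -0.01] gap 87.6 q [-0.43  0.12  1.01  1.88 -0.12  1.19 -0.22]
[326.61556052 160.73586533]
[324.68306193 100.05602625]
```

View pics/w1.png

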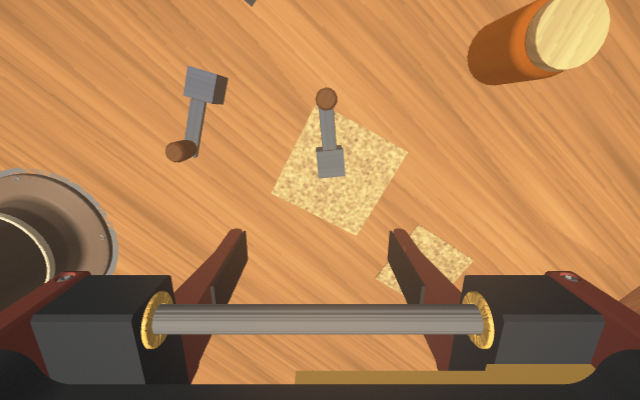

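The wrist view shows the crank hub at about (330,163), its knob at (326,98) and the larger mat around it. The pixels agree with the top-view estimate. Next I'll measure the hub top by mask.

```bash
python3 - <<'E'
from h import *
import pickle
s=pickle.load(open("/tmp/w1.pkl","rb")); im=s["image"]
hsv=cv2.cvtColor(im,cv2.COLOR_BGR2HSV)
x0,y0,x1,y1=260,70,420,245
k=cv2.resize(im[y0:y1,x0:x1],None,fx=4,fy=4,interpolation=cv2.INTER_CUBIC); cv2.imwrite("pics/w1c.png",k)
m=((hsv[...,1]<70)).astype(np.uint8); m[:,:300]=0;m[:,360:]=0;m[:90]=0;m[190:]=0
def rect(mm):
    c=max(cv2.findContours(mm,cv2.RETR_EXTERNAL,cv2.CHAIN_APPROX_NONE)[0],key=cv2.contourArea); return c,cv2.minAreaRect(c)
hub=cv2.morphologyEx(m,cv2.MORPH_OPEN,np.ones((19,19),np.uint8)); 
c,r=rect(m); print("all",r); c,r=rect(hub); print("hub",r, [onplane(s,*p,54).round(1) for p in cv2.boxPoints(r)], onplane(s,*r[0],54))
kn=((hsv[...,1]>120)&(hsv[...,2]<150)).astype(np.uint8); kn[:,:310]=0;kn[:,345:]=0;kn[:84]=0;kn[115:]=0
c=max(cv2.findContours(kn,cv2.RETR_EXTERNAL,cv2.CHAIN_APPROX_NONE)[0],key=cv2.contourArea); print("knob",cv2.minEnclosingCircle(c),onplane(s,*cv2.minEnclosingCircle(c)[0],102))
E
```

```text
all ((328.4139709472656, 142.05328369140625), (69.53144836425781, 26.889116287231445), 84.80557250976562)
hub ((330.5, 163.0), (26.0, 25.0), 90.0) [array([ 427.1, -243.1,   54. ]), array([ 450.1, -268.8,   54. ]), array([ 423.3, -294. ,   54. ]), array([ 399.8, -267.5,   54. ])] [ 425.25513795 -268.19801262   54.        ]
knob ((325.7903137207031, 98.59677124023438), 11.072301864624023) [ 481.88022641 -205.87276722  102.        ]
```

View pics/w1c.png

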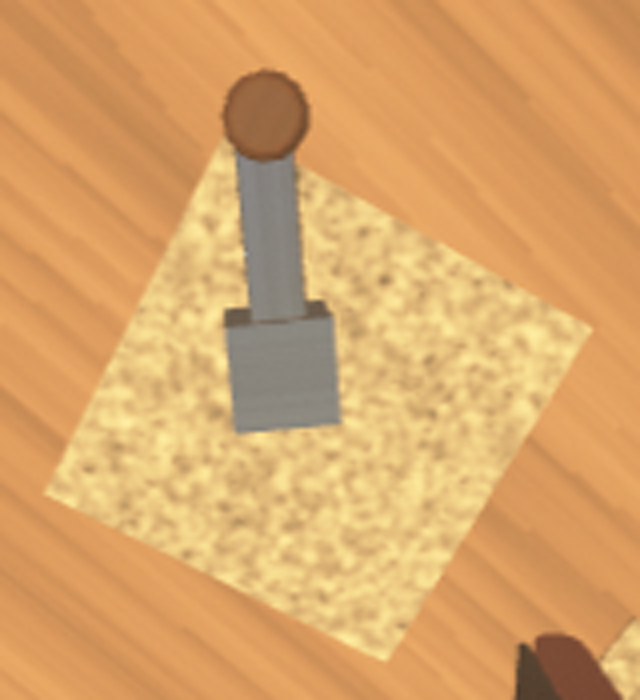

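View pics/t3.png

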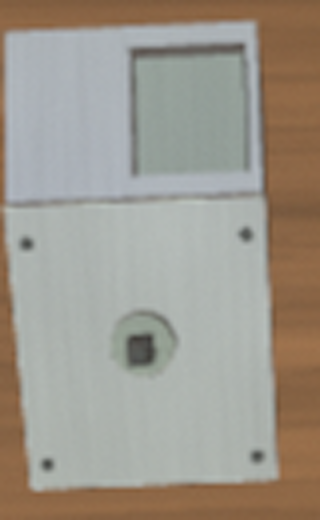

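```bash
python3 - <<'E'
from h import *
import pickle
s=pickle.load(open("/tmp/w1.pkl","rb"))
w=lambda x,y,h: onplane(s,(x+.5)/4-.5+260,(y+.5)/4-.5+70,h)
H=[w(*c,54) for c in [(226,326),(331,318),(340,423),(237,433)]]; ctr=np.mean(H,0)
print("hub",ctr.round(1),"edges",[np.linalg.norm(H[i]-H[i-1]).round(1) for i in range(4)])
d=(H[0]-H[3])+(H[1]-H[2]); print("dir",np.degrees(np.arctan2(d[1],d[0])))
k=w(266,114,102); e=k-ctr; print("knob",k,np.degrees(np.arctan2(e[1],e[0])),np.hypot(*e[:2]))
M=[w(*c,4) for c in [(47,493),(386,661),(592,328)]]; print("mat",[m.round(1) for m in M],"c",(M[0]+M[2])/2,[np.linalg.norm(M[i]-M[i-1]).round(1) for i in (1,2)])
st=status.state();R=Rn.from_rotvec(st["tcp_rot"]).as_matrix();print("yaw",np.degrees(np.arctan2(R[1,0],R[0,0])))
plan([ctr[0],ctr[1],110],np.radians(41.8-np.degrees(np.arctan2(e[1],e[0]))))
E
```

```text
hub [ 424.7 -268.7   54. ] edges [np.float64(38.1), np.float64(36.3), np.float64(37.2), np.float64(36.6)]
dir 47.83149804182154
knob [ 482.51912045 -205.81421976  102.        ] 47.40830531082302 85.46244696919028
mat [array([ 320.3, -237.6,    4. ]), array([ 358.3, -391.8,    4. ]), array([ 513.2, -353.6,    4. ])] c [ 416.72781735 -295.56668441    4.        ] [np.float64(158.8), np.float64(159.5)]
yaw 42.155052235599904
{"gripper":100,"tx":0.0008,"ty":0.0052,"tz":0.0450,"turn":-0.024},{"gripper":100,"tx":0.0007,"ty":0.0052,"tz":0.0450,"turn":-0.024},{"gripper":100,"tx":0.0005,"ty":0.0052,"tz":0.0450,"turn":-0.024},{"gripper":100,"tx":0.0004,"ty":0.0052,"tz":0.0450,"turn":-0.024},
```

```bash
python3 -m crank '[{"gripper":100,"tx":0.0008,"ty":0.0052,"tz":0.045,"turn":-0.024},{"gripper":100,"tx":0.0007,"ty":0.0052,"tz":0.045,"turn":-0.024},{"gripper":100,"tx":0.0005,"ty":0.0052,"tz":0.045,"turn":-0.024},{"gripper":100,"tx":0.0004,"ty":0.0052,"tz":0.045,"turn":-0.024},{"gripper":100,"tx":0,"ty":0,"tz":0,"turn":0}]';  python3 - <<'E'
from h import *
pose()
R=Rn.from_rotvec(status.state()["tcp_rot"]).as_matrix()
plan([424.7,-268.7,21],np.arctan2(R[1,0],R[0,0])-np.radians(47.5))
E
```

```text
time: 3.35
tcp_pos: [431.5, -258.5, 106.8]
tcp_rot: [-2.855, -1.298, -0.028]
contact_force: [-0.2, -0.2, 1.4]
finger_gap: 87.5
t 3.35 p [ 431.5 -258.5  106.8] yaw_x 48.9 z [ 0.014  0.012 -1.   ] F [-0.2 -0.2  1.4] M [-0.09  0.17  0.01] gap 87.5 q [-0.18  0.44  0.82  2.05 -0.46  0.83  0.2 ]
{"gripper":100,"tx":-0.0069,"ty":0.0007,"tz":0.0428,"turn":0.012},{"gripper":100,"tx":-0.0069,"ty":0.0008,"tz":0.0428,"turn":0.012},
```

```bash
python3 -m crank '[{"gripper":100,"tx":-0.007,"ty":0.0008,"tz":0.035,"turn":0.012},{"gripper":100,"tx":-0.005,"ty":0.0008,"tz":0.035,"turn":0.012},{"gripper":100,"tx":0,"ty":0,"tz":0,"turn":0}]';  python3 - <<'E'
from h import *
pose()
R=Rn.from_rotvec(status.state()["tcp_rot"]).as_matrix()
plan([424.7,-268.7,21],np.arctan2(R[1,0],R[0,0])-np.radians(47.5))
E
```

```text
time: 3.72
tcp_pos: [430.9, -265.3, 41.0]
tcp_rot: [-2.869, -1.272, -0.04]
contact_force: [0.1, 0.3, -0.5]
finger_gap: 87.8
t 3.73 p [ 430.9 -265.3   41. ] yaw_x 47.8 z [ 0.022  0.013 -1.   ] F [ 0.1  0.3 -0.5] M [-0.08  0.19 -0.02] gap 87.8 q [-0.07  0.54  0.71  2.09 -0.6   0.7   0.3 ]
{"gripper":100,"tx":-0.0071,"ty":-0.0025,"tz":0.0198,"turn":0.006},
```

```bash
python3 -m crank '[{"gripper":100,"tx":-0.007,"ty":-0.0025,"tz":0.019,"turn":0.005},{"gripper":100,"tx":0,"ty":0,"tz":0,"turn":0}]';  python3 - <<'E'
from h import *
pose()
R=Rn.from_rotvec(status.state()["tcp_rot"]).as_matrix()
plan([424.7,-268.7,21],np.arctan2(R[1,0],R[0,0])-np.radians(47.5))
s=cam("side"); crop(s,"pics/s2.png",200,200,340,305,5)
E
```

```text
time: 3.98
tcp_pos: [428.2, -268.3, 26.5]
tcp_rot: [-2.873, -1.269, -0.049]
contact_force: [0.0, -0.3, 0.9]
finger_gap: 87.9
t 3.98 p [ 428.2 -268.3   26.5] yaw_x 47.7 z [ 0.028  0.013 -1.   ] F [ 0.  -0.3  0.9] M [-0.04  0.15 -0.  ] gap 87.9 q [-0.04  0.56  0.68  2.11 -0.63  0.66  0.34]
{"gripper":100,"tx":-0.0028,"ty":-0.0024,"tz":0.0054,"turn":0.003},
```

View pics/s2.png

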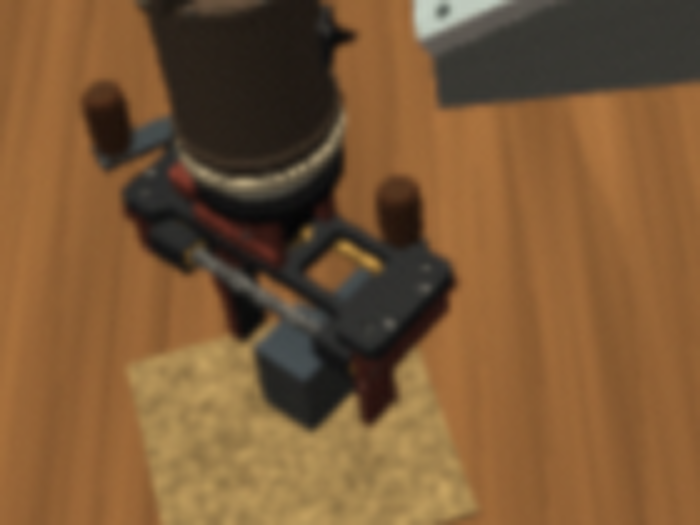

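```bash
python3 -m crank '[{"gripper":100,"tx":-0.003,"ty":-0.0024,"tz":0.006,"turn":0},{"gripper":100,"tx":0,"ty":0,"tz":0,"turn":0},{"gripper":30,"tx":0,"ty":0,"tz":0,"turn":0},{"gripper":30,"tx":0,"ty":0,"tz":0,"turn":0},{"gripper":30,"tx":0,"ty":0,"tz":0,"turn":0}]' 35;  python3 - <<'E'
from h import *
pose()
E
python3 -m crank '[{"gripper":30,"tx":0,"ty":0,"tz":0,"turn":0},{"gripper":30,"tx":0,"ty":0,"tz":0,"turn":0}]' 35
```

```text
time: 4.65
tcp_pos: [428.2, -269.2, 24.2]
tcp_rot: [2.868, 1.271, 0.057]
contact_force: [0.2, -0.1, -0.0]
finger_gap: 61.3
t 4.65 p [ 428.2 -269.2   24.2] yaw_x 47.8 z [ 0.035  0.011 -0.999] F [ 0.2 -0.1 -0. ] M [-0.06  0.1   0.04] gap 61.3 q [-0.03  0.56  0.68  2.11 -0.64  0.65  0.35]
time: 4.9
tcp_pos: [427.9, -269.0, 24.1]
tcp_rot: [2.869, 1.271, 0.057]
contact_force: [-3.2, 1.4, 2.9]
finger_gap: 41.4
```

```bash
python3 -m crank '[{"gripper":30,"tx":0,"ty":0,"tz":0,"turn":0},{"gripper":30,"tx":0,"ty":0,"tz":0,"turn":0},{"gripper":30,"tx":0,"ty":0,"tz":-0.01,"turn":0},{"gripper":30,"tx":0,"ty":0,"tz":-0.03,"turn":0},{"gripper":30,"tx":0,"ty":0,"tz":-0.04,"turn":0},{"gripper":30,"tx":0,"ty":0,"tz":-0.06,"turn":0},{"gripper":30,"tx":0,"ty":0,"tz":-0.06,"turn":0},{"gripper":30,"tx":0,"ty":0,"tz":-0.06,"turn":0},{"gripper":30,"tx":0,"ty":0,"tz":0,"turn":0}]';  python3 - <<'E'
from h import *
pose()
s=cam("wrist"); cv2.imwrite("pics/w2.png",s["image"])
s=cam("side"); crop(s,"pics/s3.png",180,130,340,250,5)
t=cam("top"); crop(t,"pics/t4.png",240,110,320,240,4)
E
```

```text
time: 6.02
tcp_pos: [416.2, -272.5, 291.5]
tcp_rot: [2.874, 1.267, 0.048]
contact_force: [-0.1, -0.5, -6.2]
finger_gap: 37.9
t 6.03 p [ 416.2 -272.5  291.5] yaw_x 47.6 z [ 0.028  0.012 -1.   ] F [-0.1 -0.5 -6.2] M [-0.09  0.2   0.04] gap 37.9 q [-0.39  0.16  1.02  1.86 -0.18  1.19 -0.05]
```

View pics/w2.png

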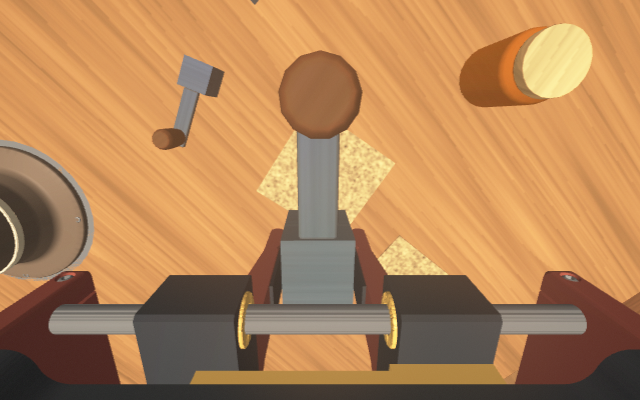

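View pics/s3.png

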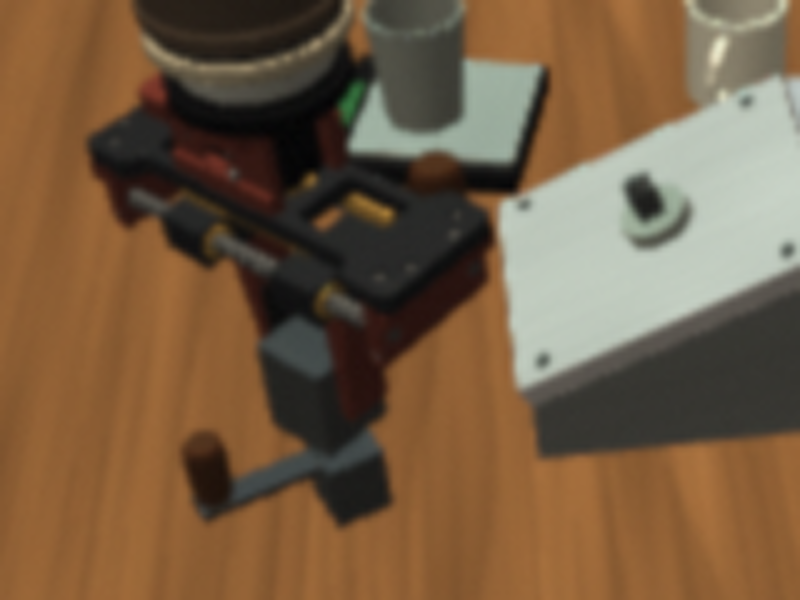

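The crank is held straight (gap 37.9) with the knob ahead of the hub in the wrist view. Now I'll measure the dispenser and stub.

```bash
python3 - <<'E'
from h import *
s=cam("side"); crop(s,"pics/s4.png",275,140,395,220,6)
crop(s,"pics/s5.png",290,155,330,187,18)
t=cam("top"); crop(t,"pics/t5.png",268,180,304,212,20)
E
```

```text
(no output)
```

View pics/s4.png

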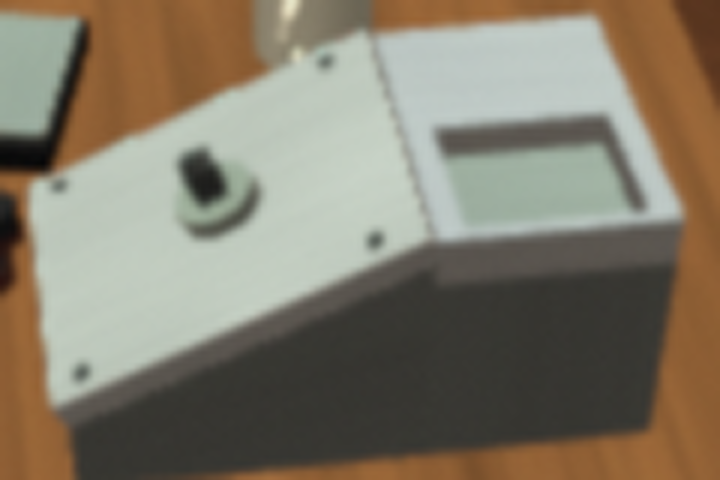

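View pics/s5.png

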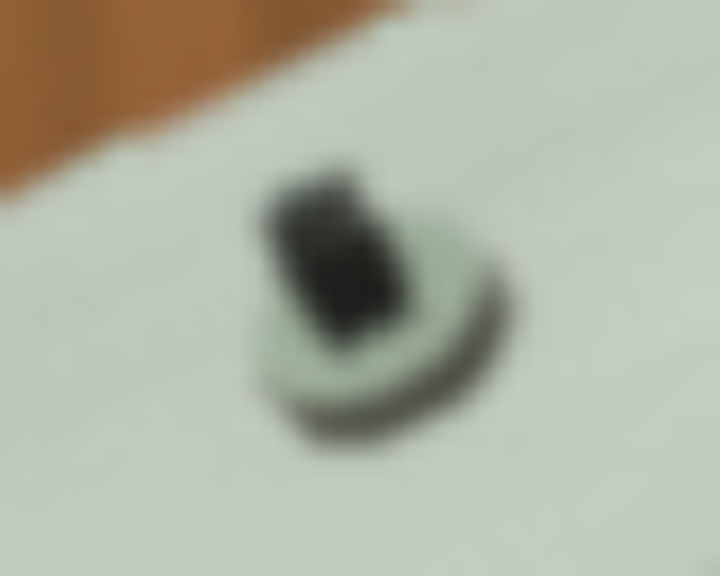

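View pics/t5.png

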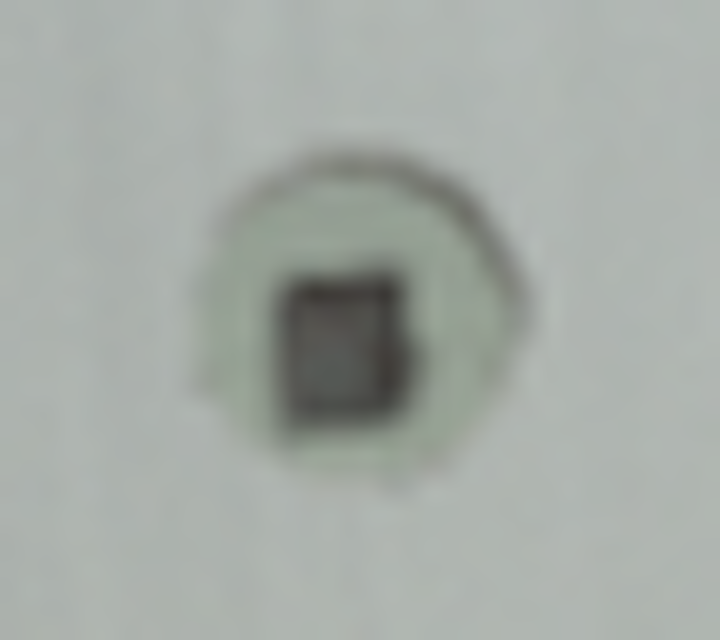

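```bash
python3 - <<'E'
from h import *
t=cam("top"); s=cam("side")
T=lambda x,y:(250+(x+.5)/4-.5,110+(y+.5)/4-.5); S=lambda x,y:(275+(x+.5)/6-.5,140+(y+.5)/6-.5)
P={}
for n,a,b in [("fl",(26,244),(325,62)),("fr",(246,235),(375,240)),("nr",(257,457),(81,373)),("nl",(47,464),(58,186)),("bl",(5,31),(595,15)),("br",(256,22),(682,215)),("rl",(5,203),(372,33)),("rr",(265,199),(430,238))]:
    x,e=tri([ray(t,*T(*a)),ray(s,*S(*b))]); P[n]=x; print(n,x.round(1),round(e[0],1))
d=P["fr"]-P["fl"]+P["nr"]-P["nl"]; print("yaw from screws",np.degrees(np.arctan2(d[0],-d[1])))
d=P["fr"]-P["nr"]+P["fl"]-P["nl"]; print("yaw x",np.degrees(np.arctan2(d[1],d[0])),"slope",np.degrees(np.arctan2(d[2],np.hypot(*d[:2]))))
d=P["br"]-P["bl"]; print("yaw deck",np.degrees(np.arctan2(d[0],-d[1])))
d=P["rr"]-P["rl"]; print("yaw ridge",np.degrees(np.arctan2(d[0],-d[1])))
c=(P["fl"]+P["fr"]+P["nl"]+P["nr"])/4; print("face centre",c)
# stub top + collar
a=(268+(335+.5)/20-.5,180+(360+.5)/20-.5); b=(290+(312+.5)/18-.5,155+(195+.5)/18-.5)
print("stubtop",tri([ray(t,*a),ray(s,*b)]))
a=(268+(352+.5)/20-.5,180+(327+.5)/20-.5); b=(290+(375+.5)/18-.5,155+(305+.5)/18-.5)
print("collar",tri([ray(t,*a),ray(s,*b)]))
pose()
E
```

```text
fl [664.1 128.2 147.1] 0.1
fr [668.9 -32.  148.1] 0.2
nr [513.7 -36.8  74.9] 0.0
nl [509.  122.9  75.5] 0.6
bl [823.3 145.3 155.6] 0.0
br [827.2 -40.2 157. ] 0.0
rl [692.9 142.5 154.8] 0.1
rr [693.8 -46.2 158.5] 1.1
yaw from screws 1.692772274745356
yaw x 1.8693427423609537 slope 24.987286904445032
yaw deck 1.2319783097984345
yaw ridge 0.25921776101829147
face centre [588.93514775  45.56202753 111.38184788]
stubtop (array([582.7057895 ,  44.86077324, 151.93845139]), [np.float64(0.42474182484840883), np.float64(0.424741824848403)])
collar (array([592.82659639,  45.62263317, 125.11593698]), [np.float64(0.4377475996620723), np.float64(0.43774759966175314)])
t 6.38 p [ 414.3 -270.4  286.2] yaw_x 47.6 z [ 0.018  0.014 -1.   ] F [-0.6 -0.  -4.2] M [-0.08  0.17 -0.01] gap 37.8 q [-0.38  0.17  1.02  1.87 -0.18  1.19 -0.04]
```

```bash
sed -i 's/\\"gripper\\":100/\\"gripper\\":30/' h.py; python3 - <<'E'
from h import *
plan([510,-25,340],0.57)
E
```

```text
{"gripper":30,"tx":0.0494,"ty":-0.0189,"tz":-0.0097,"turn":0.114},{"gripper":30,"tx":0.0469,"ty":-0.0244,"tz":-0.0097,"turn":0.114},{"gripper":30,"tx":0.0438,"ty":-0.0296,"tz":-0.0097,"turn":0.114},{"gripper":30,"tx":0.0402,"ty":-0.0344,"tz":-0.0097,"turn":0.114},{"gripper":30,"tx":0.0360,"ty":-0.0387,"tz":-0.0097,"turn":0.114},
```

```bash
python3 -m crank '[{"gripper":30,"tx":0.049,"ty":-0.019,"tz":-0.01,"turn":0.114},{"gripper":30,"tx":0.047,"ty":-0.0245,"tz":-0.01,"turn":0.114},{"gripper":30,"tx":0.044,"ty":-0.0295,"tz":-0.01,"turn":0.114},{"gripper":30,"tx":0.04,"ty":-0.0345,"tz":-0.01,"turn":0.114},{"gripper":30,"tx":0.036,"ty":-0.0385,"tz":-0.01,"turn":0.114},{"gripper":30,"tx":0,"ty":0,"tz":0,"turn":0}]';  python3 - <<'E'
from h import *
pose()
s=cam("wrist"); cv2.imwrite("pics/w3.png",s["image"])
print(proj(s,[581.9,45.1,151.2]),proj(s,[593.7,45.4,125.8]))
import pickle; pickle.dump(s,open("/tmp/w3.pkl","wb"))
E
```

```text
time: 7.12
tcp_pos: [512.4, -20.2, 336.9]
tcp_rot: [-3.111, -0.368, -0.016]
contact_force: [-0.9, 0.2, -5.6]
finger_gap: 37.9
t 7.12 p [512.4 -20.2 336.9] yaw_x 13.5 z [ 0.009  0.01  -1.   ] F [-0.9  0.2 -5.6] M [-0.1   0.25  0.04] gap 37.9 q [-0.86  0.16  0.95  1.74 -0.14  1.3  -1.22]
[277.89335497 108.15224911] [282.36335493  98.46968962]
```

View pics/w3.png

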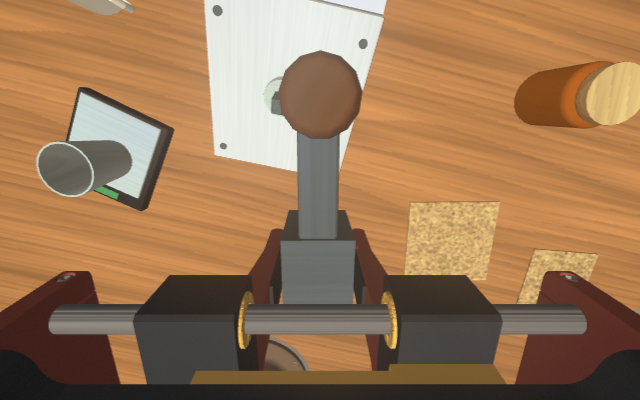

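```bash
python3 -m crank '[{"gripper":30,"tx":0.02,"ty":0.05,"tz":0.025,"turn":0},{"gripper":30,"tx":0.02,"ty":0.02,"tz":0.025,"turn":0},{"gripper":30,"tx":0,"ty":0,"tz":0,"turn":0}]';  python3 - <<'E'
from h import *
pose()
s=cam("wrist"); cv2.imwrite("pics/w4.png",s["image"])
a=proj(s,[581.9,45.1,151.2]); print(a,proj(s,[593.7,45.4,125.8]))
x,y=int(a[0])-40,max(int(a[1])-30,0); print(x,y); crop(s,"pics/w4c.png",x,y,x+80,y+60,10)
import pickle; pickle.dump((s,x,y),open("/tmp/w4.pkl","wb"))
E
```

```text
time: 7.55
tcp_pos: [567.0, -83.9, 283.1]
tcp_rot: [-3.112, -0.37, -0.009]
contact_force: [-1.4, 1.3, -4.6]
finger_gap: 37.8
t 7.55 p [567.  -83.9 283.1] yaw_x 13.6 z [ 0.005  0.008 -1.   ] F [-1.4  1.3 -4.6] M [-0.06  0.3   0.05] gap 37.8 q [-0.63  0.37  0.94  1.69 -0.32  1.24 -0.95]
[198.86677035 146.33905063] [209.15272282 132.77405541]
158 116
```

View pics/w4c.png

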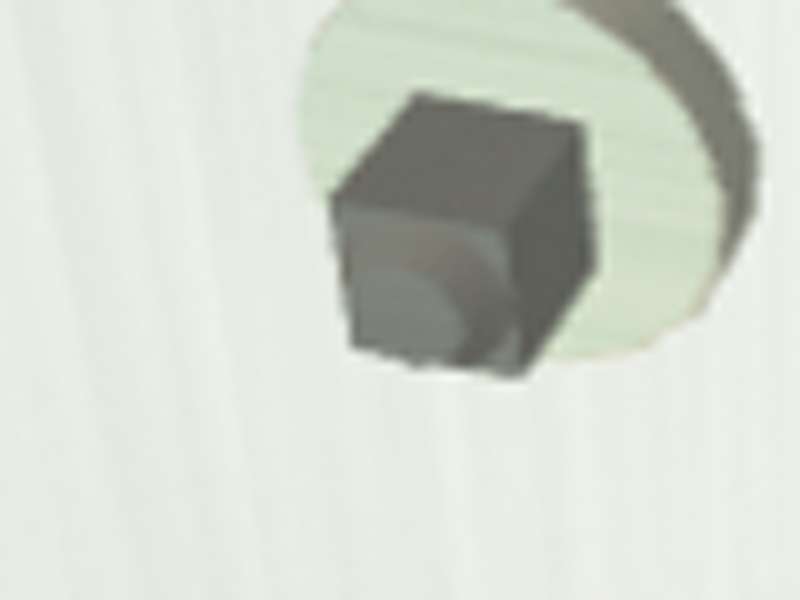

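```bash
python3 - <<'E'
from h import *
import pickle
s,x0,y0=pickle.load(open("/tmp/w4.pkl","rb"))
y=np.radians(1.7); n=np.array([-np.sin(np.radians(25))*np.cos(y),-np.sin(np.radians(25))*np.sin(y),np.cos(np.radians(25))])
ey=np.array([-np.sin(y),np.cos(y),0]); ex=np.cross(ey,n)
seat=np.array([593.7,45.4,125.8])
for off,cs in ((23,[(332,200),(512,228),(520,375),(355,345)]),(0,[(418,92),(583,122),(595,268)])):
    q=[onplane(s,(a+.5)/10-.5+x0,(b+.5)/10-.5+y0,n@seat+off,n) for a,b in cs]
    L=[np.array([(p-seat)@ex,(p-seat)@ey]) for p in q]; print([l.round(1) for l in L], "c",np.mean(L,0) if len(L)==4 else (L[0]+L[2])/2)
    for i in range(len(L)-1):
        d=L[i+1]-L[i]; print(np.linalg.norm(d).round(1),(np.degrees(np.arctan2(d[1],d[0]))%90).round(1))
pose()
E
```

```text
[array([7.5, 9.6]), array([ 8.7, -8.7]), array([-9.5, -8.4]), array([-10. ,   9.1])] c [-0.81615229  0.38857223]
18.4 3.6
18.2 88.8
17.5 1.7
[array([ 7.5, 10. ]), array([ 8.1, -7.7]), array([-10.3,  -8.2])] c [-1.4254637   0.94258633]
17.8 1.9
18.4 1.3
t 7.6 p [566.6 -84.2 284.2] yaw_x 13.5 z [ 0.006  0.008 -1.   ] F [-0.3 -0.7 -5.3] M [-0.15  0.21  0.01] gap 38.0 q [-0.63  0.37  0.95  1.69 -0.32  1.24 -0.95]
```

```bash
python3 -m crank '[{"gripper":30,"tx":0,"ty":0,"tz":-0.06,"turn":0},{"gripper":30,"tx":0,"ty":0,"tz":-0.06,"turn":0},{"gripper":30,"tx":0,"ty":0,"tz":-0.06,"turn":0},{"gripper":30,"tx":0,"ty":0,"tz":-0.06,"turn":0}]';  python3 - <<'E'
from h import *
pose()
E
```

```text
time: 8.1
tcp_pos: [559.8, -88.6, 528.5]
tcp_rot: [-3.111, -0.362, 0.002]
contact_force: [1.1, -0.2, -3.6]
finger_gap: 37.6
t 8.1 p [559.8 -88.6 528.5] yaw_x 13.3 z [-0.003  0.009 -1.   ] F [ 1.1 -0.2 -3.6] M [-0.09  0.03  0.01] gap 37.6 q [-0.61  0.3   1.    1.2  -0.27  1.78 -1.02]
```

```bash
python3 -m crank '[{"gripper":30,"tx":0,"ty":0,"tz":-0.06,"turn":0},{"gripper":30,"tx":0,"ty":0,"tz":-0.06,"turn":0}]';  python3 - <<'E'
from h import *
pose()
E
```

```text
time: 8.35
tcp_pos: [559.5, -91.0, 567.6]
tcp_rot: [-3.117, -0.363, -0.011]
contact_force: [0.4, 0.2, -6.5]
finger_gap: 37.5
t 8.35 p [559.5 -91.  567.6] yaw_x 13.3 z [ 0.007  0.005 -1.   ] F [ 0.4  0.2 -6.5] M [-0.02  0.06  0.02] gap 37.5 q [-0.25  0.24  0.47  1.07 -0.12  1.84 -1.16]
```

```bash
python3 -m crank '[{"gripper":30,"tx":0,"ty":0,"tz":-0.06,"turn":0},{"gripper":30,"tx":0,"ty":0,"tz":-0.06,"turn":0},{"gripper":30,"tx":0,"ty":0,"tz":-0.06,"turn":0}]';  python3 - <<'E'
from h import *
pose()
E
```

```text
time: 8.72
tcp_pos: [530.7, -91.4, 649.0]
tcp_rot: [3.079, 0.349, 0.227]
contact_force: [-0.3, 1.3, -4.0]
finger_gap: 37.7
t 8.72 p [530.7 -91.4 649. ] yaw_x 13.1 z [ 0.149 -0.018 -0.989] F [-0.3  1.3 -4. ] M [0.01 0.46 0.02] gap 37.7 q [-0.38  0.13  0.58  1.03 -0.08  1.85 -1.19]
```

The arm's reach limit tips the tool outward, which is the direction I need, from vertical to 8.6° so far. I'll carry on while centring the azimuth.

```bash
python3 -m crank '[{"gripper":30,"tx":0,"ty":-0.055,"tz":-0.02,"turn":0},{"gripper":30,"tx":0.0,"ty":-0.055,"tz":-0.03,"turn":0},{"gripper":30,"tx":0.0,"ty":-0.02,"tz":-0.055,"turn":0}]';  python3 - <<'E'
from h import *
pose()
E
```

```text
time: 9.1
tcp_pos: [494.3, 8.6, 683.1]
tcp_rot: [3.064, 0.355, 0.334]
contact_force: [1.4, 0.4, -6.0]
finger_gap: 37.9
t 9.1 p [494.3   8.6 683.1] yaw_x 13.6 z [ 0.217 -0.014 -0.976] F [ 1.4  0.4 -6. ] M [0.12 0.51 0.05] gap 37.9 q [-0.7   0.    0.56  1.07  0.04  1.85 -1.46]
```

```bash
python3 -m crank '[{"gripper":30,"tx":0.03,"ty":-0.01,"tz":-0.05,"turn":0.06},{"gripper":30,"tx":0.03,"ty":-0.01,"tz":-0.05,"turn":0.06},{"gripper":30,"tx":0.03,"ty":-0.01,"tz":-0.05,"turn":0.06}]';  python3 - <<'E'
from h import *
pose()
E
```

```text
time: 9.48
tcp_pos: [524.1, 27.7, 722.0]
tcp_rot: [3.088, 0.169, 0.463]
contact_force: [0.5, -0.4, -4.2]
finger_gap: 38.2
t 9.47 p [524.1  27.7 722. ] yaw_x 6.5 z [ 0.293  0.002 -0.956] F [ 0.5 -0.4 -4.2] M [-0.08  0.7  -0.03] gap 38.2 q [-1.18  0.07  1.16  0.96 -0.06  1.85 -1.52]
```

```bash
python3 -m crank '[{"gripper":30,"tx":0.02,"ty":-0.01,"tz":-0.05,"turn":0},{"gripper":30,"tx":0.02,"ty":-0.01,"tz":-0.05,"turn":0},{"gripper":30,"tx":0.02,"ty":0,"tz":-0.05,"turn":0}]';  python3 - <<'E'
from h import *
pose()
E
```

```text
time: 9.85
tcp_pos: [531.2, 48.7, 793.3]
tcp_rot: [3.054, 0.168, 0.69]
contact_force: [0.7, 0.4, -4.3]
finger_gap: 38.0
t 9.85 p [531.2  48.7 793.3] yaw_x 6.7 z [ 0.429  0.018 -0.903] F [ 0.7  0.4 -4.3] M [-0.08  0.98 -0.04] gap 38.0 q [-1.33  0.09  1.35  0.82 -0.11  1.85 -1.52]
```

```bash
cat >> h.py <<'E'
_y=np.radians(1.7); N=np.array([-np.sin(np.radians(25))*np.cos(_y),-np.sin(np.radians(25))*np.sin(_y),np.cos(np.radians(25))])
EY=np.array([-np.sin(_y),np.cos(_y),0]); EX=np.cross(EY,N)
SEAT=np.array([593.7,45.4,125.8])-0.8*EX+0.5*EY
RG=Rn.from_rotvec([2.869,1.271,0.057]).as_matrix()
UT=RG.T@(np.array([424.7,-268.7,4])-np.array([427.9,-269.0,24.1])); UT[1]=0   # underside centre in tool
ZT=RG.T@np.array([0,0,1.]); ZT[1]=0; ZT/=np.linalg.norm(ZT)
def crank(verb=True):
    st=status.state(); R=Rn.from_rotvec(st["tcp_rot"]).as_matrix()
    u=st["tcp_pos"]+R@UT; z=R@ZT; d=u-SEAT; x=R[:,0]
    if verb: print("crank underside rel seat (ex,ey,n):",np.array([d@EX,d@EY,d@N]).round(1),"axis err deg (ex,ey):",np.degrees([z@EX,z@EY]).round(1),"spin deg",np.degrees(np.arctan2(x@EY,x@EX)).round(1))
    return R,u,z
def cplan(ex,ey,n,spin=None,step=58,nrows=None):
    """rows to bring crank underside centre to seat+(ex,ey,n); spin deg target"""
    R,u,z=crank(); st=status.state(); x=R[:,0]
    tgt=SEAT+ex*EX+ey*EY+n*N
    dy=0 if spin is None else np.arctan2(x@EY,x@EX)-np.radians(spin)
    R2=R@Rn.from_rotvec([0,0,dy]).as_matrix()
    plan(tgt-R2@UT,dy,step,n=nrows)
E
python3 - <<'E'
from h import *
print(UT,ZT); pose(); cplan(0,0,60,2)
E
```

```text
[-2.56792576  0.         19.97985845] [ 0.0319362   0.         -0.99948991]
t 9.85 p [531.2  48.7 793.3] yaw_x 6.7 z [ 0.429  0.018 -0.903] F [ 0.7  0.4 -4.3] M [-0.08  0.98 -0.04] gap 38.0 q [-1.33  0.09  1.35  0.82 -0.11  1.85 -1.52]
crank underside rel seat (ex,ey,n): [223.9   4.6 611.3] axis err deg (ex,ey): [ 1.4 -0.1] spin deg 4.5
{"gripper":30,"tx":-0.0207,"ty":-0.0010,"tz":0.0500,"turn":0.004},{"gripper":30,"tx":-0.0207,"ty":-0.0009,"tz":0.0500,"turn":0.004},{"gripper":30,"tx":-0.0207,"ty":-0.0008,"tz":0.0500,"turn":0.004},{"gripper":30,"tx":-0.0207,"ty":-0.0007,"tz":0.0500,"turn":0.004},{"gripper":30,"tx":-0.0207,"ty":-0.0006,"tz":0.0500,"turn":0.004},{"gripper":30,"tx":-0.0207,"ty":-0.0006,"tz":0.0500,"turn":0.004},{"gripper":30,"tx":-0.0207,"ty":-0.0005,"tz":0.0500,"turn":0.004},{"gripper":30,"tx":-0.0207,"ty":-0.0004,"tz":0.0500,"turn":0.004},{"gripper":30,"tx":-0.0207,"ty":-0.0003,"tz":0.0500,"turn":0.004},{"gripper":30,"tx":-0.0207,"ty":-0.0002,"tz":0.0500,"turn":0.004},{"gripper":30,"tx":-0.0207,"ty":-0.0001,"tz":0.0500,"turn":0.004},
```

```bash
python3 -m crank '[{"gripper":30,"tx":-0.0207,"ty":-0.001,"tz":0.05,"turn":0.004},{"gripper":30,"tx":-0.0207,"ty":-0.001,"tz":0.05,"turn":0.004},{"gripper":30,"tx":-0.0207,"ty":-0.001,"tz":0.05,"turn":0.004},{"gripper":30,"tx":-0.0207,"ty":-0.0007,"tz":0.05,"turn":0.004},{"gripper":30,"tx":-0.0207,"ty":-0.0005,"tz":0.05,"turn":0.004},{"gripper":30,"tx":-0.0207,"ty":-0.0005,"tz":0.05,"turn":0.004},{"gripper":30,"tx":-0.0207,"ty":-0.0005,"tz":0.05,"turn":0.004}]';  python3 - <<'E'
from h import *
pose();cplan(0,0,60,2)
E
```

```text
time: 10.72
tcp_pos: [541.8, 30.0, 420.0]
tcp_rot: [-3.054, -0.075, -0.667]
contact_force: [0.7, 0.8, -5.3]
finger_gap: 37.9
t 10.72 p [541.8  30.  420. ] yaw_x 2.7 z [ 0.416  0.025 -0.909] F [ 0.7  0.8 -5.3] M [-0.06  0.97  0.02] gap 37.9 q [-1.16 -0.26  0.79  1.87  0.35  1.06 -1.98]
crank underside rel seat (ex,ey,n): [ 75.1 -14.1 268.8] axis err deg (ex,ey): [ 2.2 -0.7] spin deg 1.0
{"gripper":30,"tx":-0.0184,"ty":-0.0032,"tz":0.0524,"turn":-0.005},{"gripper":30,"tx":-0.0184,"ty":-0.0033,"tz":0.0524,"turn":-0.005},{"gripper":30,"tx":-0.0184,"ty":-0.0034,"tz":0.0524,"turn":-0.005},{"gripper":30,"tx":-0.0183,"ty":-0.0035,"tz":0.0524,"turn":-0.005},
```

```bash
python3 -m crank '[{"gripper":30,"tx":-0.0184,"ty":-0.0033,"tz":0.052,"turn":-0.004},{"gripper":30,"tx":-0.0184,"ty":-0.0033,"tz":0.052,"turn":-0.004}]';  python3 - <<'E'
from h import *
pose();cplan(0,0,60,2)
E
```

```text
time: 10.98
tcp_pos: [549.0, 34.1, 306.4]
tcp_rot: [-3.051, -0.079, -0.664]
contact_force: [0.4, 2.0, -4.9]
finger_gap: 37.7
t 10.97 p [549.   34.1 306.4] yaw_x 2.9 z [ 0.415  0.028 -0.91 ] F [ 0.4  2.  -4.9] M [0.04 1.02 0.07] gap 37.7 q [-1.21 -0.15  0.95  2.06  0.28  0.76 -1.92]
crank underside rel seat (ex,ey,n): [ 33.5 -10.2 162.7] axis err deg (ex,ey): [ 2.3 -0.9] spin deg 1.1
{"gripper":30,"tx":-0.0163,"ty":-0.0046,"tz":0.0516,"turn":-0.008},{"gripper":30,"tx":-0.0162,"ty":-0.0047,"tz":0.0516,"turn":-0.008},
```

```bash
python3 -m crank '[{"gripper":30,"tx":-0.0163,"ty":-0.005,"tz":0.05,"turn":-0.01},{"gripper":30,"tx":-0.0163,"ty":-0.005,"tz":0.045,"turn":-0.01},{"gripper":30,"tx":0,"ty":0,"tz":0,"turn":0}]';  python3 - <<'E'
from h import *
pose();cplan(0,0,45,2)
s=cam("side"); crop(s,"pics/s6.png",270,110,370,185,8)
t=cam("top"); crop(t,"pics/t6.png",250,150,330,225,8)
E
```

```text
time: 11.35
tcp_pos: [550.6, 45.1, 210.8]
tcp_rot: [-3.052, -0.11, -0.644]
contact_force: [0.7, -0.5, -4.5]
finger_gap: 37.8
t 11.35 p [550.6  45.1 210.8] yaw_x 4.0 z [ 0.403  0.034 -0.915] F [ 0.7 -0.5 -4.5] M [-0.15  0.96 -0.03] gap 37.8 q [-1.21  0.1   1.11  2.19 -0.16  0.5  -1.5 ]
crank underside rel seat (ex,ey,n): [-5.3  0.8 75.3] axis err deg (ex,ey): [ 3.  -1.2] spin deg 2.1
{"gripper":30,"tx":0.0059,"ty":0.0017,"tz":0.0302,"turn":0.003},
```

View pics/s6.png

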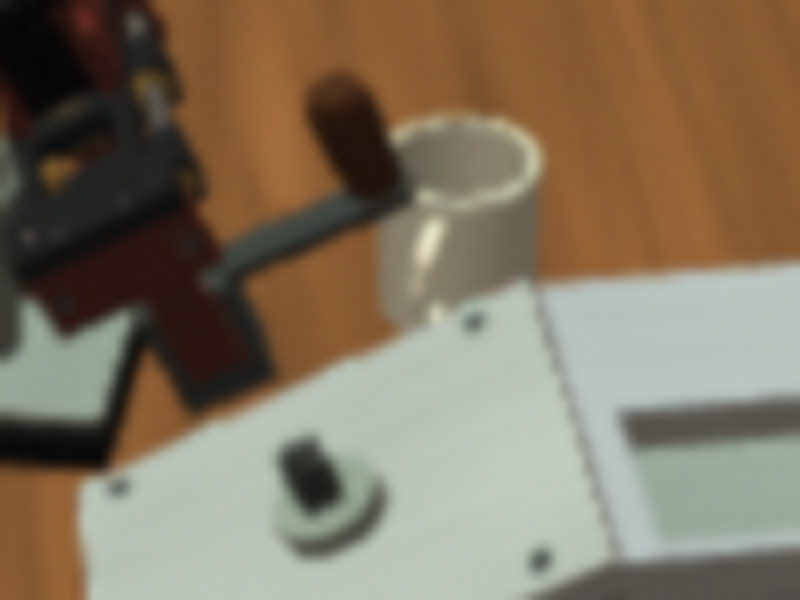

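View pics/t6.png

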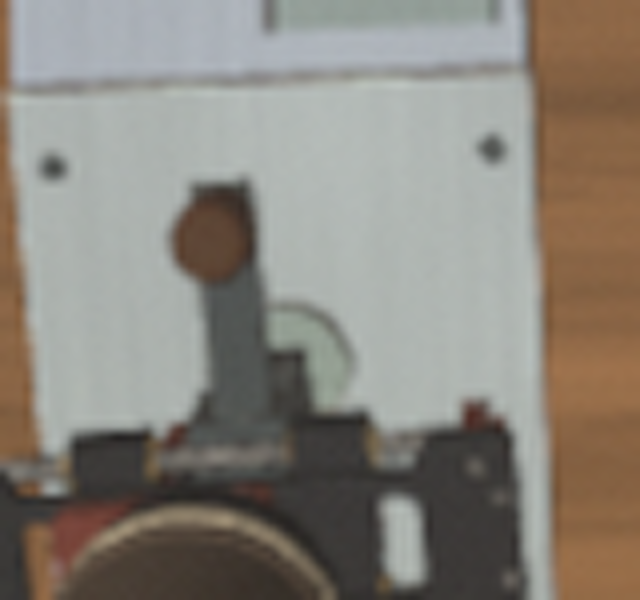

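```bash
python3 - <<'E'
from h import *
t=cam("top"); s=cam("side"); R,u,z=crank()
xt=np.array([-ZT[2]*1.0,0,ZT[0]]); x=R@np.array([.99949,0,.0319])
yv=np.cross(z,x)
for nm,loc in [("knobtop",(85,0,98)),("armtipL",(95,10,50)),("armtipR",(95,-10,50))]:
    X=u+loc[0]*x+loc[1]*yv+loc[2]*z; a=proj(t,X);b=proj(s,X)
    print(nm,X.round(1),"t6",((a-[250,150]+.5)*8-.5).round(0),"s6",((b-[270,110]+.5)*8-.5).round(0))
obs=tri([ray(t,(213+.5)/8-.5+250,(238+.5)/8-.5+150),ray(s,(338+.5)/8-.5+270,(92+.5)/8-.5+110)]); print(obs)
E
```

```text
crank underside rel seat (ex,ey,n): [ 0.1  1.1 78.2] axis err deg (ex,ey): [ 2.5 -1.5] spin deg 2.0
knobtop [601.   47.7 319.5] t6 [204. 237.] s6 [339.  73.]
armtipL [627.7  60.2 279.1] t6 [184. 181.] s6 [408. 146.]
armtipR [629.2  40.2 278.9] t6 [247. 176.] s6 [418. 175.]
(array([601.12812016,  45.93216608, 312.99921092]), [np.float64(0.7799742670299771), np.float64(0.7799742670299583)])
```

```bash
python3 - <<'E'
from h import *
pose()
s=cam("side"); R,u,z=crank()
x=R@np.array([.99949,0,.0319]); yv=np.cross(z,x)
x0,y0,k=280,105,11
im=cv2.resize(s["image"][y0:y0+54,x0:x0+72],None,fx=k,fy=k,interpolation=cv2.INTER_CUBIC)
for loc in [(19,-19,0),(19,19,0),(-19,-19,0),(19,-19,50),(95,-10,50),(95,-10,42),(85,0,98)]:
    a=(proj(s,u+loc[0]*x+loc[1]*yv+loc[2]*z)-[x0,y0]+.5)*k-.5; cv2.circle(im,tuple(int(v) for v in a),3,(0,0,255),-1)
cv2.imwrite("pics/s7.png",im)
E
```

```text
t 11.55 p [554.1  45.4 215.6] yaw_x 3.9 z [ 0.411  0.04  -0.911] F [ 0.  -0.1 -4. ] M [-0.07  0.95 -0.01] gap 37.9 q [-1.21  0.09  1.1   2.18 -0.15  0.5  -1.5 ]
crank underside rel seat (ex,ey,n): [ 0.2  1.4 78.2] axis err deg (ex,ey): [ 2.5 -1.6] spin deg 2.0
```

View pics/s7.png

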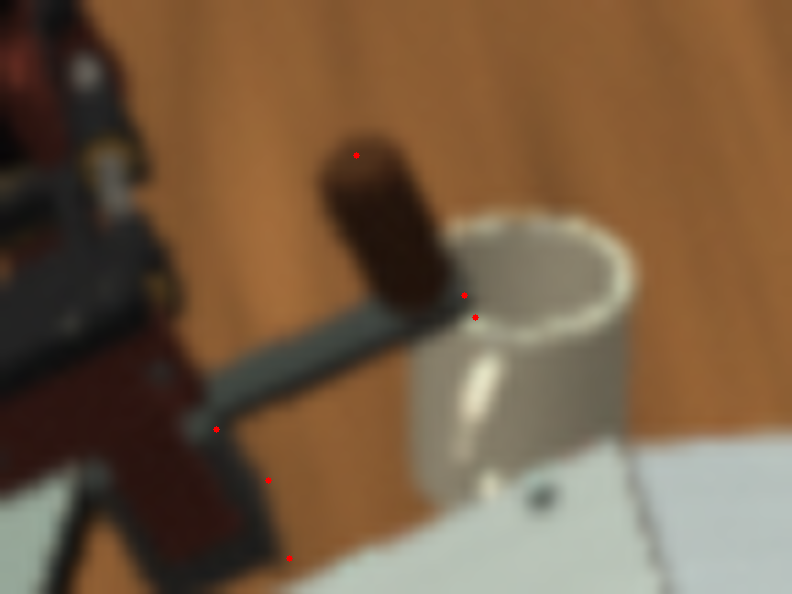

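```bash
python3 - <<'E'
from h import *
cplan(0,0,33,2)
E
```

```text
crank underside rel seat (ex,ey,n): [ 0.2  1.4 78.2] axis err deg (ex,ey): [ 2.5 -1.6] spin deg 2.0
{"gripper":30,"tx":0.0002,"ty":0.0027,"tz":0.0451,"turn":0.001},
```

```bash
python3 -m crank '[{"gripper":30,"tx":0,"ty":0.0013,"tz":0.023,"turn":0},{"gripper":30,"tx":0,"ty":0.0013,"tz":0.023,"turn":0},{"gripper":30,"tx":0,"ty":0,"tz":0,"turn":0}]';  python3 - <<'E'
from h import *
pose();cplan(0,0,25,2)
E
```

```text
time: 11.98
tcp_pos: [576.4, 47.3, 178.9]
tcp_rot: [-3.032, -0.112, -0.667]
contact_force: [-0.3, 0.4, -4.5]
finger_gap: 37.9
t 11.97 p [576.4  47.3 178.9] yaw_x 4.0 z [ 0.418  0.05  -0.907] F [-0.3  0.4 -4.5] M [-0.15  1.04 -0.  ] gap 37.9 q [-0.97  0.22  0.92  2.18 -0.46  0.42 -1.21]
crank underside rel seat (ex,ey,n): [ 5.   2.6 35.5] axis err deg (ex,ey): [ 2.  -2.1] spin deg 2.0
{"gripper":30,"tx":-0.0051,"ty":0.0028,"tz":0.0104,"turn":0.001},
```

```bash
python3 -m crank '[{"gripper":30,"tx":-0.005,"ty":0.0028,"tz":0,"turn":0},{"gripper":30,"tx":0,"ty":0,"tz":0,"turn":0}]';  python3 - <<'E'
from h import *
pose();cplan(0,0,25,2)
s=cam("side"); R,u,z=crank()
x=R@np.array([.99949,0,.0319]); yv=np.cross(z,x)
x0,y0,k=285,120,11
im=cv2.resize(s["image"][y0:y0+54,x0:x0+72],None,fx=k,fy=k,interpolation=cv2.INTER_CUBIC)
for loc in [(19,-19,0),(19,19,0),(-19,-19,0),(19,-19,50),(95,-10,50),(95,-10,42),(85,0,98)]:
    a=(proj(s,u+loc[0]*x+loc[1]*yv+loc[2]*z)-[x0,y0]+.5)*k-.5; cv2.circle(im,tuple(int(v) for v in a),3,(0,0,255),-1)
for n in (0,28):
    a=(proj(s,SEAT+n*N)-[x0,y0]+.5)*k-.5; cv2.circle(im,tuple(int(v) for v in a),4,(0,255,0),-1)
cv2.imwrite("pics/s8.png",im)
E
```

```text
time: 12.22
tcp_pos: [572.4, 43.9, 179.3]
tcp_rot: [-3.029, -0.11, -0.671]
contact_force: [0.2, -0.0, -5.4]
finger_gap: 37.8
t 12.22 p [572.4  43.9 179.3] yaw_x 3.9 z [ 0.421  0.052 -0.906] F [ 0.2 -0.  -5.4] M [-0.1   1.01  0.04] gap 37.8 q [-0.98  0.21  0.93  2.19 -0.46  0.42 -1.21]
crank underside rel seat (ex,ey,n): [ 1.5 -0.7 37.6] axis err deg (ex,ey): [ 1.9 -2.2] spin deg 2.0
{"gripper":30,"tx":-0.0015,"ty":-0.0003,"tz":0.0126,"turn":-0.000},
crank underside rel seat (ex,ey,n): [ 2.  -0.5 37.6] axis err deg (ex,ey): [ 1.8 -2.2] spin deg 2.0
```

View pics/s8.png

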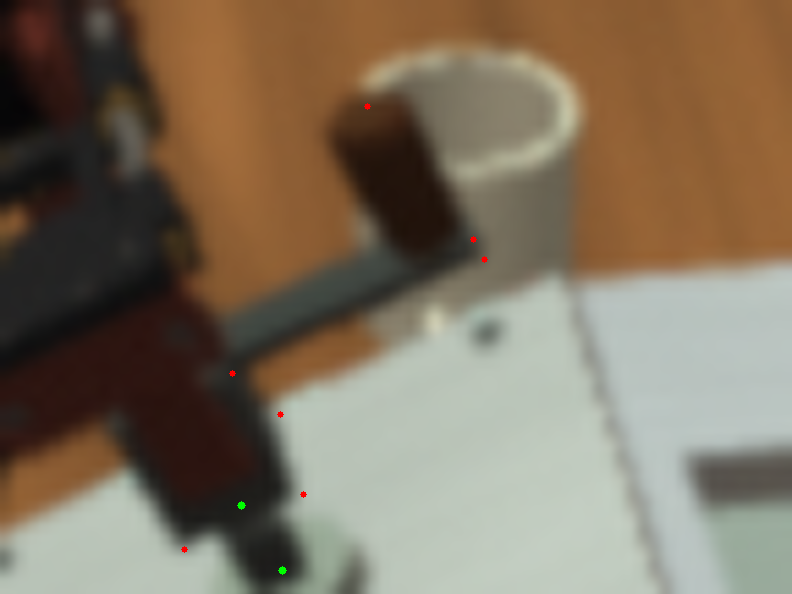

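```bash
python3 -m crank '[{"gripper":30,"tx":-0.002,"ty":0,"tz":0.008,"turn":0},{"gripper":30,"tx":-0.002,"ty":0,"tz":0.008,"turn":0},{"gripper":30,"tx":0,"ty":0,"tz":0,"turn":0}]';  python3 - <<'E'
from h import *
pose();cplan(0,0,15,2)
E
```

```text
time: 12.65
tcp_pos: [577.1, 45.3, 164.3]
tcp_rot: [-3.026, -0.112, -0.677]
contact_force: [-0.2, -3.2, -6.1]
finger_gap: 37.7
t 12.65 p [577.1  45.3 164.3] yaw_x 3.9 z [ 0.424  0.054 -0.904] F [-0.2 -3.2 -6.1] M [-0.81  1.09 -0.38] gap 37.7 q [-0.9   0.24  0.86  2.2  -0.54  0.38 -1.14]
crank underside rel seat (ex,ey,n): [-0.5  0.6 21.9] axis err deg (ex,ey): [ 1.6 -2.3] spin deg 2.0
{"gripper":30,"tx":0.0004,"ty":0.0009,"tz":0.0069,"turn":0.000},
```

```bash
python3 -m crank '[{"gripper":30,"tx":0,"ty":0.001,"tz":0.006,"turn":0},{"gripper":30,"tx":-0.0005,"ty":0.0005,"tz":0.006,"turn":0},{"gripper":30,"tx":0,"ty":0,"tz":0,"turn":0}]';  python3 - <<'E'
from h import *
pose();cplan(0,0,0,2)
E
```

```text
time: 13.02
tcp_pos: [582.5, 45.3, 152.4]
tcp_rot: [-3.025, -0.114, -0.678]
contact_force: [0.6, -0.6, -5.1]
finger_gap: 37.6
t 13.03 p [582.5  45.3 152.4] yaw_x 4.0 z [ 0.424  0.054 -0.904] F [ 0.6 -0.6 -5.1] M [-0.26  0.78 -0.07] gap 37.6 q [-0.84  0.27  0.79  2.2  -0.6   0.36 -1.08]
crank underside rel seat (ex,ey,n): [-0.5  0.5  8.9] axis err deg (ex,ey): [ 1.6 -2.3] spin deg 2.1
{"gripper":30,"tx":0.0005,"ty":0.0009,"tz":0.0088,"turn":0.001},
```

Sliding in freely: 14 mm onto the square, with no force. Continuing home.

```bash
python3 -m crank '[{"gripper":30,"tx":0,"ty":0.0005,"tz":0.005,"turn":0},{"gripper":30,"tx":0,"ty":0,"tz":0.005,"turn":0},{"gripper":30,"tx":0,"ty":0,"tz":0,"turn":0}]';  python3 - <<'E'
from h import *
pose();cplan(0,0,0,2)
E
```

```text
time: 13.4
tcp_pos: [586.9, 45.7, 144.1]
tcp_rot: [-3.022, -0.113, -0.678]
contact_force: [-4.7, -0.3, 1.8]
finger_gap: 37.8
t 13.4 p [586.9  45.7 144.1] yaw_x 3.9 z [ 0.425  0.057 -0.904] F [-4.7 -0.3  1.8] M [-0.3   1.17 -0.04] gap 37.8 q [-0.8   0.29  0.75  2.2  -0.64  0.34 -1.04]
crank underside rel seat (ex,ey,n): [-0.1  0.8 -0.6] axis err deg (ex,ey): [ 1.6 -2.5] spin deg 2.0
{"gripper":30,"tx":0.0001,"ty":0.0008,"tz":-0.0006,"turn":0.000},
```

```bash
python3 -m crank '[{"gripper":30,"tx":0,"ty":0,"tz":0.004,"turn":0},{"gripper":30,"tx":0,"ty":0,"tz":0.002,"turn":0}]';  python3 - <<'E'
from h import *
pose();crank()
s=cam("side"); crop(s,"pics/s9.png",285,120,357,174,11)
E
```

```text
time: 13.65
tcp_pos: [589.6, 45.9, 142.3]
tcp_rot: [-3.015, -0.11, -0.681]
contact_force: [-32.4, -2.6, 41.9]
finger_gap: 38.0
t 13.65 p [589.6  45.9 142.3] yaw_x 3.7 z [ 0.427  0.063 -0.902] F [-32.4  -2.6  41.9] M [-0.6   3.13  0.01] gap 38.0 q [-0.77  0.29  0.72  2.19 -0.67  0.34 -1.02]
crank underside rel seat (ex,ey,n): [ 1.7  1.1 -3.3] axis err deg (ex,ey): [ 1.4 -2.9] spin deg 1.8
```

View pics/s9.png

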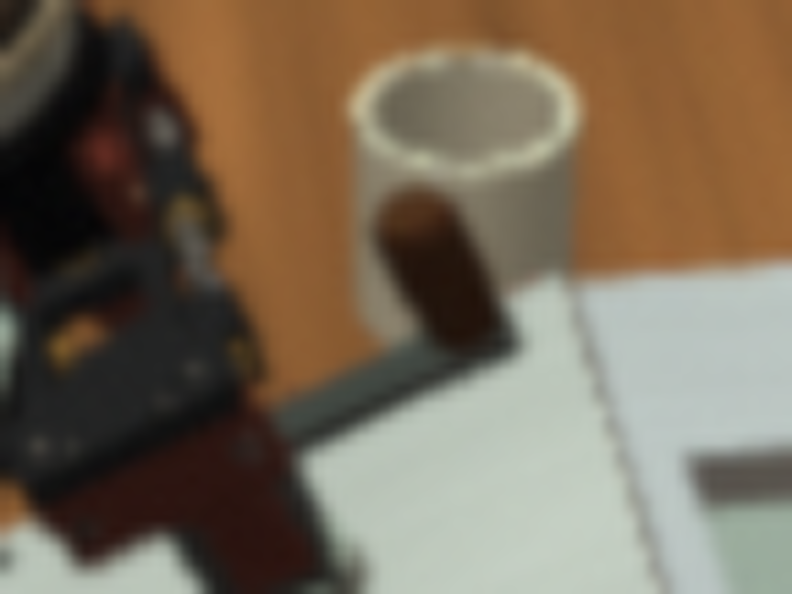

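```bash
python3 -m crank '[{"gripper":30,"tx":-0.001,"ty":0,"tz":-0.002,"turn":0},{"gripper":30,"tx":0,"ty":0,"tz":0,"turn":0},{"gripper":30,"tx":0,"ty":-0.0004,"tz":0,"turn":-0.12},{"gripper":30,"tx":0,"ty":-0.0004,"tz":0,"turn":-0.15}]' 60;  python3 - <<'E'
from h import *
pose();crank()
E
```

```text
time: 14.2
tcp_pos: [589.1, 46.4, 144.4]
tcp_rot: [3.005, 0.528, 0.697]
contact_force: [-6.0, 1.3, 4.5]
finger_gap: 37.6
t 14.2 p [589.1  46.4 144.4] yaw_x 21.1 z [ 0.43   0.064 -0.901] F [-6.   1.3  4.5] M [ 0.12  1.4  -0.29] gap 37.6 q [-0.72  0.28  0.66  2.19 -0.59  0.33 -0.82]
crank underside rel seat (ex,ey,n): [ 2.3  0.9 -1.2] axis err deg (ex,ey): [ 1.1 -2.4] spin deg 17.5
```

```bash
python3 -m crank '[{"gripper":30,"tx":-0.0005,"ty":-0.0004,"tz":0,"turn":-0.15},{"gripper":30,"tx":0,"ty":-0.0004,"tz":0,"turn":-0.15},{"gripper":30,"tx":0,"ty":-0.0004,"tz":0,"turn":-0.15},{"gripper":30,"tx":0,"ty":-0.0004,"tz":0,"turn":-0.15}]';  python3 - <<'E'
from h import *
pose();crank()
E
```

```text
time: 14.7
tcp_pos: [587.4, 48.8, 143.7]
tcp_rot: [2.596, 1.36, 0.632]
contact_force: [-6.0, -1.9, 4.7]
finger_gap: 37.6
t 14.7 p [587.4  48.8 143.7] yaw_x 58.3 z [ 0.428  0.066 -0.901] F [-6.  -1.9  4.7] M [-0.14  1.41 -0.34] gap 37.6 q [-0.59  0.25  0.49  2.19 -0.43  0.3  -0.36]
crank underside rel seat (ex,ey,n): [ 1.4  2.1 -1.3] axis err deg (ex,ey): [ 0.6 -1.6] spin deg 52.9
```

```bash
python3 -m crank '[{"gripper":30,"tx":0,"ty":-0.0004,"tz":0,"turn":-0.15},{"gripper":30,"tx":0,"ty":-0.0004,"tz":0,"turn":-0.15},{"gripper":30,"tx":0,"ty":-0.0004,"tz":0,"turn":-0.15},{"gripper":30,"tx":0,"ty":-0.0004,"tz":0,"turn":-0.15}]';  python3 - <<'E'
from h import *
pose();crank()
t=cam("top"); crop(t,"pics/t7.png",240,105,330,225,5)
E
```

```text
time: 15.2
tcp_pos: [584.9, 49.7, 142.3]
tcp_rot: [1.992, 2.015, 0.516]
contact_force: [-4.8, -1.3, 4.0]
finger_gap: 37.6
t 15.2 p [584.9  49.7 142.3] yaw_x 91.4 z [ 0.425  0.068 -0.903] F [-4.8 -1.3  4. ] M [-0.32  1.35 -0.39] gap 37.6 q [-0.45  0.24  0.32  2.18 -0.28  0.29  0.11]
crank underside rel seat (ex,ey,n): [-0.1  2.6 -1.5] axis err deg (ex,ey): [-0.2 -1.3] spin deg 88.2
```

View pics/t7.png

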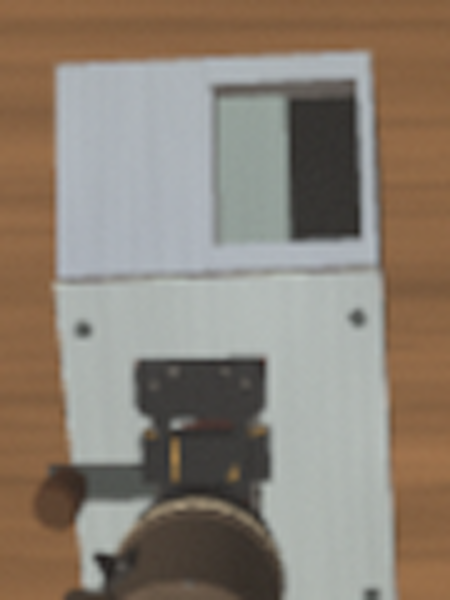

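The shutter is moving: in the top crop the dark opening spans columns 290–360 of the throat at 213–360. Continuing towards the stop.

```bash
python3 -m crank '[{"gripper":30,"tx":0,"ty":-0.0004,"tz":0,"turn":-0.15},{"gripper":30,"tx":0,"ty":-0.0004,"tz":0,"turn":-0.15},{"gripper":30,"tx":0,"ty":-0.0004,"tz":0,"turn":-0.15},{"gripper":30,"tx":0,"ty":-0.0004,"tz":0,"turn":-0.15}]';  python3 - <<'E'
from h import *
pose();crank()
E
```

```text
time: 15.75
tcp_pos: [582.4, 48.8, 140.8]
tcp_rot: [1.259, 2.459, 0.366]
contact_force: [-4.4, -1.1, 4.4]
finger_gap: 37.8
t 15.75 p [582.4  48.8 140.8] yaw_x 123.5 z [ 0.422  0.068 -0.904] F [-4.4 -1.1  4.4] M [-0.46  1.22 -0.48] gap 37.8 q [-0.31  0.24  0.16  2.18 -0.13  0.29  0.58]
crank underside rel seat (ex,ey,n): [-1.5  2.2 -1.7] axis err deg (ex,ey): [-1.1 -1.6] spin deg 123.4
```

```bash
python3 -m crank '[{"gripper":30,"tx":0,"ty":-0.0004,"tz":0,"turn":-0.1},{"gripper":30,"tx":0,"ty":-0.0004,"tz":0,"turn":-0.1}]';  python3 - <<'E'
from h import *
pose();crank()
E
python3 -m crank '[{"gripper":30,"tx":0,"ty":0,"tz":0,"turn":-0.08}]';  python3 - <<'E'
from h import *
pose();crank()
E
```

```text
time: 16.0
tcp_pos: [581.8, 48.1, 140.4]
tcp_rot: [0.999, 2.557, 0.312]
contact_force: [-5.0, -0.9, 4.6]
finger_gap: 37.6
t 16.0 p [581.8  48.1 140.4] yaw_x 134.5 z [ 0.421  0.068 -0.905] F [-5.  -0.9  4.6] M [-0.25  1.14 -0.44] gap 37.6 q [-0.26  0.24  0.11  2.18 -0.08  0.29  0.74]
crank underside rel seat (ex,ey,n): [-1.9  1.8 -1.8] axis err deg (ex,ey): [-1.3 -1.9] spin deg 134.9
time: 16.12
tcp_pos: [581.7, 47.8, 140.3]
tcp_rot: [0.895, 2.589, 0.29]
contact_force: [-6.6, -2.5, 5.4]
finger_gap: 37.6
t 16.12 p [581.7  47.8 140.3] yaw_x 139.0 z [ 0.42   0.068 -0.905] F [-6.6 -2.5  5.4] M [-0.48  1.33 -0.5 ] gap 37.6 q [-0.24  0.24  0.09  2.18 -0.07  0.29  0.8 ]
crank underside rel seat (ex,ey,n): [-2.   1.7 -1.9] axis err deg (ex,ey): [-1.4 -2. ] spin deg 139.5
```

```bash
for i in 1 2; do python3 -m crank '[{"gripper":30,"tx":0,"ty":0,"tz":0,"turn":-0.08}]' >/dev/null;  python3 - <<'E'
from h import *
pose();crank();print("Mn",status.state()["wrist_torque"]@N)
E
done
```

```text
t 16.25 p [581.4  47.5 140.1] yaw_x 143.6 z [ 0.42   0.068 -0.905] F [-4.  -0.7  4.6] M [-0.46  1.23 -0.46] gap 37.5 q [-0.22  0.24  0.06  2.17 -0.05  0.29  0.86]
crank underside rel seat (ex,ey,n): [-2.1  1.5 -1.9] axis err deg (ex,ey): [-1.4 -2.1] spin deg 144.0
Mn -0.23481094754039208
t 16.38 p [581.3  47.2 140.1] yaw_x 148.1 z [ 0.419  0.068 -0.906] F [-5.3 -0.7  5.5] M [ 0.05  1.33 -1.18] gap 37.6 q [-0.2   0.24  0.04  2.17 -0.03  0.29  0.93]
crank underside rel seat (ex,ey,n): [-2.2  1.4 -1.9] axis err deg (ex,ey): [-1.5 -2.2] spin deg 148.5
Mn -1.1099479609578744
```

```bash
python3 -m crank '[{"gripper":30,"tx":0,"ty":0,"tz":0,"turn":-0.05}]' >/dev/null;  python3 - <<'E'
from h import *
pose();crank();print("Mn",status.state()["wrist_torque"]@N)
t=cam("top"); crop(t,"pics/t8.png",240,105,330,225,5)
E
```

```text
t 16.5 p [581.1  47.1 140. ] yaw_x 150.8 z [ 0.418  0.068 -0.906] F [-5.   0.9  5.9] M [ 0.58  1.27 -1.66] gap 37.9 q [-0.19  0.24  0.03  2.17 -0.02  0.29  0.96]
crank underside rel seat (ex,ey,n): [-2.4  1.4 -1.9] axis err deg (ex,ey): [-1.5 -2.3] spin deg 151.1
Mn -1.7658211488584723
```

View pics/t8.png

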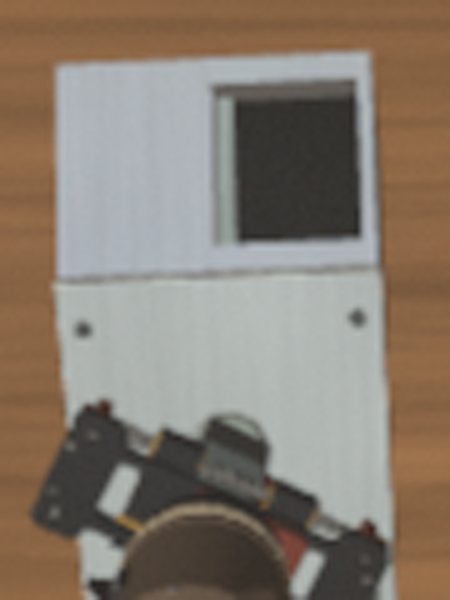

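The stop is reached. The resisting torque went from 0.23 to 1.8 N m, against 0.28 needed to turn the shaft, and the throat is open apart from an 11 mm strip at columns 217–236, as 2.4 rad × 31 mm predicts. I'll relax the torque within the play and lift along the shaft.

```bash
python3 -m crank '[{"gripper":30,"tx":0,"ty":0,"tz":0,"turn":0.09},{"gripper":30,"tx":0,"ty":0,"tz":0,"turn":0}]' 45 >/dev/null;  python3 - <<'E'
from h import *
pose();crank();print("Mn",status.state()["wrist_torque"]@N)
R=Rn.from_rotvec(status.state()["tcp_rot"]).as_matrix(); print("N in tool",R.T@N, "EX",R.T@EX,"EY",R.T@EY)
E
```

```text
t 16.8 p [581.4  47.7 139.8] yaw_x 145.3 z [ 0.418  0.069 -0.906] F [-3.6 -1.4  1.6] M [-0.32  0.76 -0.26] gap 38.1 q [-0.21  0.24  0.05  2.17 -0.05  0.29  0.89]
crank underside rel seat (ex,ey,n): [-2.3  1.9 -2.2] axis err deg (ex,ey): [-1.4 -2.2] spin deg 145.8
Mn -0.11263915351726962
N in tool [ 0.03382751  0.04540692 -0.99839567] EX [-0.82625084  0.56329735 -0.00237622] EY [0.56228574 0.82500564 0.05657245]
```

```bash
python3 -m crank '[{"gripper":30,"tx":0.0003,"ty":0.0004,"tz":-0.008,"turn":0},{"gripper":30,"tx":0.0003,"ty":0.0004,"tz":-0.008,"turn":0}]' >/dev/null;  python3 - <<'E'
from h import *
pose();crank()
E
```

```text
t 17.05 p [574.4  47.2 153.8] yaw_x 145.4 z [ 0.417  0.068 -0.906] F [ 2.5 -0.7 -5.8] M [-0.36  0.4  -0.11] gap 38.0 q [-0.22  0.21  0.06  2.17 -0.04  0.33  0.88]
crank underside rel seat (ex,ey,n): [-2.7  1.6 13.5] axis err deg (ex,ey): [-1.3 -2.2] spin deg 145.8
```

```bash
python3 -m crank '[{"gripper":30,"tx":0.0003,"ty":0.0004,"tz":-0.01,"turn":0},{"gripper":30,"tx":0.0005,"ty":0.0004,"tz":-0.015,"turn":0},{"gripper":30,"tx":0.0005,"ty":0.0005,"tz":-0.03,"turn":0},{"gripper":30,"tx":0.0005,"ty":0.0005,"tz":-0.05,"turn":0},{"gripper":30,"tx":0,"ty":0,"tz":0,"turn":0}]' >/dev/null;  python3 - <<'E'
from h import *
pose();crank()
s=cam("side"); crop(s,"pics/s10.png",230,90,400,215,4)
t=cam("top"); crop(t,"pics/t9.png",240,105,340,225,5)
E
```

```text
t 17.68 p [525.6  42.4 254.1] yaw_x 145.5 z [ 0.415  0.068 -0.907] F [-0.1 -0.  -5.6] M [-0.13  0.8  -0.  ] gap 37.6 q [-0.25 -0.03  0.07  2.15  0.01  0.58  0.83]
crank underside rel seat (ex,ey,n): [ -4.7  -1.8 125. ] axis err deg (ex,ey): [-1.2 -2.2] spin deg 145.9
```

View pics/s10.png

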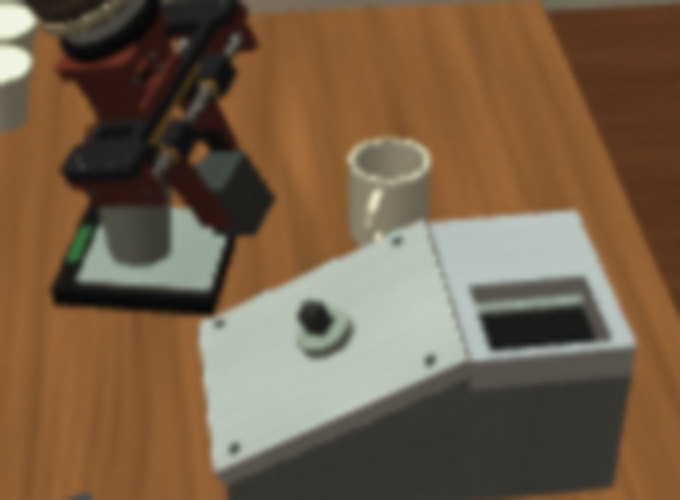

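View pics/t9.png

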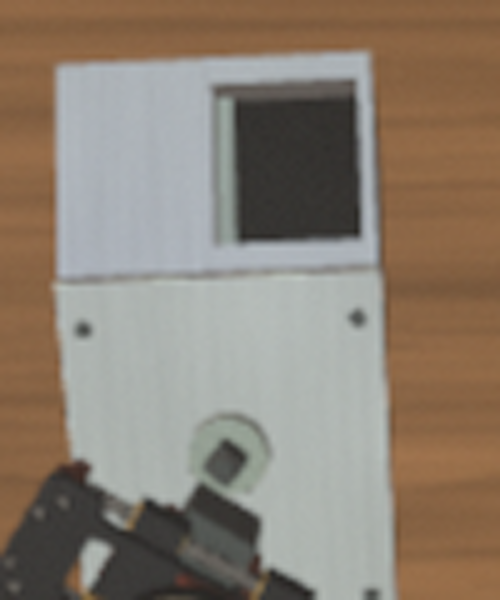

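```bash
python3 - <<'E'
from h import *
plan([390,45,250],0,step=45)
E
```

```text
{"gripper":30,"tx":0.0357,"ty":-0.0203,"tz":-0.0183,"turn":0.000},{"gripper":30,"tx":0.0357,"ty":-0.0203,"tz":-0.0183,"turn":0.000},{"gripper":30,"tx":0.0357,"ty":-0.0203,"tz":-0.0183,"turn":0.000},
```

```bash
python3 -m crank '[{"gripper":30,"tx":0.0357,"ty":-0.0203,"tz":-0.018,"turn":0},{"gripper":30,"tx":0.0357,"ty":-0.0203,"tz":-0.018,"turn":0},{"gripper":30,"tx":0.0357,"ty":-0.0203,"tz":-0.018,"turn":0}]' >/dev/null;  python3 - <<'E'
from h import *
pose(); plan([390,45,200],0,step=45)
E
```

```text
t 18.15 p [387.2  45.2 244.3] yaw_x 145.8 z [ 0.402  0.066 -0.913] F [ 0.8  0.8 -4.5] M [-0.09  0.79  0.06] gap 37.8 q [-0.22 -0.29 -0.05  2.38  0.05  0.64  0.71]
{"gripper":30,"tx":0.0113,"ty":-0.0106,"tz":0.0416,"turn":0.000},
```

```bash
python3 -m crank '[{"gripper":30,"tx":0.0357,"ty":-0.0203,"tz":-0.018,"turn":0},{"gripper":30,"tx":0.0357,"ty":-0.0203,"tz":-0.018,"turn":0},{"gripper":30,"tx":0.0357,"ty":-0.0203,"tz":-0.018,"turn":0}]' >/dev/null;  python3 - <<'E'
from h import *
pose()
E
```

```text
t 18.52 p [353.8  48.8 214.1] yaw_x 145.2 z [ 0.369  0.052 -0.928] F [-0.1 -2.3 -4.8] M [-0.25  0.72 -0.07] gap 37.6 q [ 0.03 -0.29 -0.29  2.44 -0.07  0.61  0.78]
```

```bash
python3 - <<'E'
from h import *
plan([150,45,210],1.2,n=7)
E
```

```text
{"gripper":30,"tx":0.0228,"ty":-0.0150,"tz":-0.0102,"turn":0.171},{"gripper":30,"tx":0.0199,"ty":-0.0186,"tz":-0.0102,"turn":0.171},{"gripper":30,"tx":0.0164,"ty":-0.0218,"tz":-0.0102,"turn":0.171},{"gripper":30,"tx":0.0125,"ty":-0.0242,"tz":-0.0102,"turn":0.171},{"gripper":30,"tx":0.0082,"ty":-0.0260,"tz":-0.0102,"turn":0.171},{"gripper":30,"tx":0.0036,"ty":-0.0270,"tz":-0.0102,"turn":0.171},{"gripper":30,"tx":-0.0011,"ty":-0.0272,"tz":-0.0102,"turn":0.171},
```

```bash
python3 -m crank '[{"gripper":30,"tx":0.0228,"ty":-0.015,"tz":-0.01,"turn":0.17},{"gripper":30,"tx":0.02,"ty":-0.0186,"tz":-0.01,"turn":0.17},{"gripper":30,"tx":0.0164,"ty":-0.022,"tz":-0.01,"turn":0.17},{"gripper":30,"tx":0.0125,"ty":-0.024,"tz":-0.01,"turn":0.17}]' >/dev/null;  python3 - <<'E'
from h import *
pose()
plan([150,45,230],0.5,n=3)
E
```

```text
t 19.02 p [302.4  60.1 166.2] yaw_x 106.9 z [ 0.315  0.043 -0.948] F [-0.2 -0.4 -5.1] M [-0.18  0.63  0.03] gap 37.7 q [ 0.1  -0.29 -0.45  2.54 -0.11  0.55  0.04]
{"gripper":30,"tx":0.0088,"ty":-0.0407,"tz":-0.0364,"turn":0.167},{"gripper":30,"tx":0.0019,"ty":-0.0416,"tz":-0.0364,"turn":0.167},{"gripper":30,"tx":-0.0050,"ty":-0.0413,"tz":-0.0364,"turn":0.167},
```

```bash
python3 -m crank '[{"gripper":30,"tx":0.0088,"ty":-0.04,"tz":-0.03,"turn":0.167},{"gripper":30,"tx":0.002,"ty":-0.04,"tz":-0.03,"turn":0.167},{"gripper":30,"tx":-0.005,"ty":-0.04,"tz":-0.03,"turn":0.1}]' >/dev/null;  python3 - <<'E'
from h import *
pose()
E
```

```text
t 19.4 p [256.5  76.  149.8] yaw_x 82.9 z [ 0.221 -0.016 -0.975] F [-0.2 -0.9 -4.8] M [ 0.03  0.59 -0.03] gap 38.4 q [ 0.17 -0.29 -0.65  2.54 -0.1   0.65 -0.53]
```

```bash
python3 - <<'E'
from h import *
plan([156.5,76,230],0.0,n=3)
E
python3 -m crank '[{"gripper":30,"tx":-0.002,"ty":-0.04,"tz":-0.03,"turn":0},{"gripper":30,"tx":-0.002,"ty":-0.04,"tz":-0.03,"turn":0}]' >/dev/null;  python3 - <<'E'
from h import *
pose()
E
```

```text
{"gripper":30,"tx":-0.0038,"ty":-0.0263,"tz":-0.0334,"turn":0.000},{"gripper":30,"tx":-0.0038,"ty":-0.0263,"tz":-0.0334,"turn":0.000},{"gripper":30,"tx":-0.0038,"ty":-0.0263,"tz":-0.0334,"turn":0.000},
t 19.65 p [211.6 108.7 151.5] yaw_x 82.0 z [ 0.182 -0.054 -0.982] F [ 0.4 -0.3 -4.3] M [0.12 0.47 0.01] gap 38.0 q [-0.26 -0.29 -0.54  2.54  0.03  0.76 -0.94]
```

```bash
python3 - <<'E'
from h import *
plan([400,60,250],0.72,n=5)
E
```

```text
{"gripper":30,"tx":-0.0050,"ty":0.0416,"tz":-0.0120,"turn":0.144},{"gripper":30,"tx":0.0010,"ty":0.0419,"tz":-0.0120,"turn":0.144},{"gripper":30,"tx":0.0070,"ty":0.0413,"tz":-0.0120,"turn":0.144},{"gripper":30,"tx":0.0129,"ty":0.0399,"tz":-0.0120,"turn":0.144},{"gripper":30,"tx":0.0185,"ty":0.0376,"tz":-0.0120,"turn":0.144},
```

```bash
python3 -m crank '[{"gripper":30,"tx":-0.005,"ty":0.0416,"tz":-0.012,"turn":0.144},{"gripper":30,"tx":0.001,"ty":0.042,"tz":-0.012,"turn":0.144},{"gripper":30,"tx":0.007,"ty":0.041,"tz":-0.012,"turn":0.144},{"gripper":30,"tx":0.013,"ty":0.04,"tz":-0.012,"turn":0.144},{"gripper":30,"tx":0.0185,"ty":0.0376,"tz":-0.012,"turn":0.144}]' >/dev/null;  python3 - <<'E'
from h import *
pose()
plan([435,-200,250],0.9)
E
```

```text
t 20.27 p [399.4  69.4 245.8] yaw_x 42.1 z [ 0.173 -0.049 -0.984] F [ 0.2  0.9 -4.4] M [0.1  0.45 0.04] gap 37.9 q [ 0.   -0.08 -0.36  2.15  0.1   0.93 -1.26]
{"gripper":30,"tx":-0.0306,"ty":0.0448,"tz":0.0030,"turn":0.180},{"gripper":30,"tx":-0.0221,"ty":0.0496,"tz":0.0030,"turn":0.180},{"gripper":30,"tx":-0.0128,"ty":0.0527,"tz":0.0030,"turn":0.180},{"gripper":30,"tx":-0.0032,"ty":0.0542,"tz":0.0030,"turn":0.180},{"gripper":30,"tx":0.0066,"ty":0.0539,"tz":0.0030,"turn":0.180},
```

```bash
python3 -m crank '[{"gripper":30,"tx":-0.0306,"ty":0.045,"tz":0.003,"turn":0.18},{"gripper":30,"tx":-0.022,"ty":0.05,"tz":0.003,"turn":0.18},{"gripper":30,"tx":-0.013,"ty":0.053,"tz":0.003,"turn":0.18},{"gripper":30,"tx":-0.003,"ty":0.054,"tz":0.003,"turn":0.18},{"gripper":30,"tx":0.0066,"ty":0.054,"tz":0.003,"turn":0.18},{"gripper":30,"tx":0,"ty":0,"tz":0,"turn":0}]' >/dev/null;  python3 - <<'E'
from h import *
pose(); R,u,z=crank(); print("u",u,"crank z",z)
tgt=np.array([412,-293,110]); plan(tgt-R@UT,0.12)
E
```

```text
t 21.02 p [ 436.2 -209.3  241.5] yaw_x -11.6 z [ 0.165 -0.044 -0.985] F [ 0.   1.4 -5.7] M [ 0.23  0.46 -0.04] gap 37.9 q [ 0.34  0.05  0.02  2.03 -0.02  0.89 -1.4 ]
crank underside rel seat (ex,ey,n): [-107.6 -250.8  156. ] axis err deg (ex,ey): [17.1  2.4] spin deg -13.6
u [ 436.97997548 -209.69577906  221.37408468] crank z [-0.13438807  0.03758623  0.9902157 ]
{"gripper":30,"tx":-0.0089,"ty":0.0285,"tz":0.0364,"turn":0.040},{"gripper":30,"tx":-0.0077,"ty":0.0289,"tz":0.0364,"turn":0.040},{"gripper":30,"tx":-0.0066,"ty":0.0291,"tz":0.0364,"turn":0.040},
```

```bash
python3 -m crank '[{"gripper":30,"tx":-0.009,"ty":0.0285,"tz":0.0364,"turn":0.04},{"gripper":30,"tx":-0.008,"ty":0.029,"tz":0.0364,"turn":0.04},{"gripper":30,"tx":-0.0066,"ty":0.029,"tz":0.0364,"turn":0.02},{"gripper":30,"tx":0,"ty":0,"tz":0,"turn":0}]' >/dev/null;  python3 - <<'E'
from h import *
pose(); R,u,z=crank(); print("u",u,"crank z",z)
tgt=np.array([412,-293,30]); plan(tgt-R@UT,0)
s=cam("side"); crop(s,"pics/s11.png",210,190,350,310,5)
s=cam("wrist"); cv2.imwrite("pics/w11.png",s["image"])
E
```

```text
t 21.52 p [ 410.  -290.9  121.8] yaw_x -17.2 z [ 0.16  -0.039 -0.986] F [ 0.5  1.2 -4.1] M [0.17 0.44 0.03] gap 37.6 q [ 0.48  0.25  0.09  2.13 -0.13  0.61 -1.21]
crank underside rel seat (ex,ey,n): [-184.1 -331.2   59.6] axis err deg (ex,ey): [17.3  1.9] spin deg -19.3
u [ 410.80746336 -290.89414079  101.71306911] crank z [-0.12986807  0.02981412  0.99108294]
{"gripper":30,"tx":-0.0050,"ty":0.0012,"tz":0.0355,"turn":0.000},{"gripper":30,"tx":-0.0050,"ty":0.0012,"tz":0.0355,"turn":0.000},
```

View pics/s11.png

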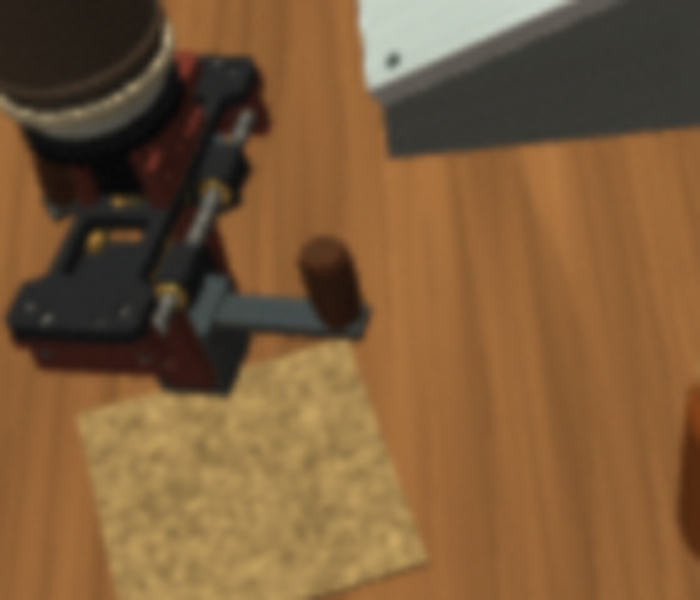

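View pics/w11.png

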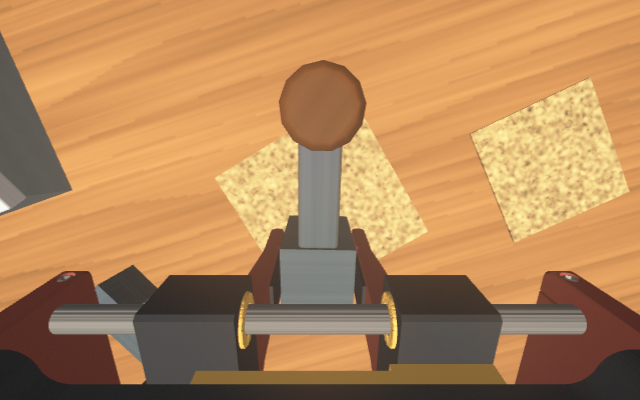

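```bash
python3 -m crank '[{"gripper":30,"tx":-0.005,"ty":0.0012,"tz":0.0355,"turn":0},{"gripper":30,"tx":-0.006,"ty":0.0012,"tz":0.0355,"turn":0},{"gripper":30,"tx":0,"ty":0,"tz":0,"turn":0}]' >/dev/null;  python3 - <<'E'
from h import *
pose(); R,u,z=crank(); print("u",u,"crank z",z, "corner z",min((u+a*19*R[:,0]+b*19*R[:,1])[2] for a in (-1,1) for b in (-1,1)))
tgt=np.array([412,-293,11]); plan(tgt-R@UT,0)
E
```

```text
t 22.0 p [ 418.8 -289.5   54.8] yaw_x -16.6 z [ 0.172 -0.041 -0.984] F [ 0.7 -0.1 -4.5] M [ 0.13  0.49 -0.04] gap 37.8 q [ 0.51  0.37  0.05  2.18 -0.17  0.44 -1.16]
crank underside rel seat (ex,ey,n): [-204.3 -330.2   -4.9] axis err deg (ex,ey): [16.7  2.1] spin deg -18.6
u [ 419.76649862 -289.6386253    34.72638012] crank z [-0.14172993  0.03206575  0.98938588] corner z 31.189408425536325
{"gripper":30,"tx":-0.0106,"ty":0.0057,"tz":0.0222,"turn":0.000},
```

```bash
python3 -m crank '[{"gripper":30,"tx":-0.006,"ty":0.003,"tz":0.012,"turn":0},{"gripper":30,"tx":-0.003,"ty":0,"tz":0.01,"turn":0},{"gripper":30,"tx":0,"ty":0,"tz":0,"turn":0}]' >/dev/null;  python3 - <<'E'
from h import *
pose(); R,u,z=crank(); print("u",u,"crank z",z, "corner z",min((u+a*19*R[:,0]+b*19*R[:,1])[2] for a in (-1,1) for b in (-1,1)))
s=cam("side"); crop(s,"pics/s12.png",220,210,320,310,7)
E
```

```text
t 22.38 p [ 415.8 -291.    33.9] yaw_x -16.5 z [ 0.177 -0.043 -0.983] F [ 0.5 -0.4 -3.9] M [0.1  0.5  0.07] gap 38.1 q [ 0.53  0.41  0.03  2.19 -0.19  0.37 -1.13]
crank underside rel seat (ex,ey,n): [-215.7 -331.7  -22.6] axis err deg (ex,ey): [16.4  2.2] spin deg -18.4
u [ 416.94530063 -291.1555447    13.77028876] crank z [-0.14699774  0.03422205  0.98854465] corner z 10.143558829766508
```

View pics/s12.png

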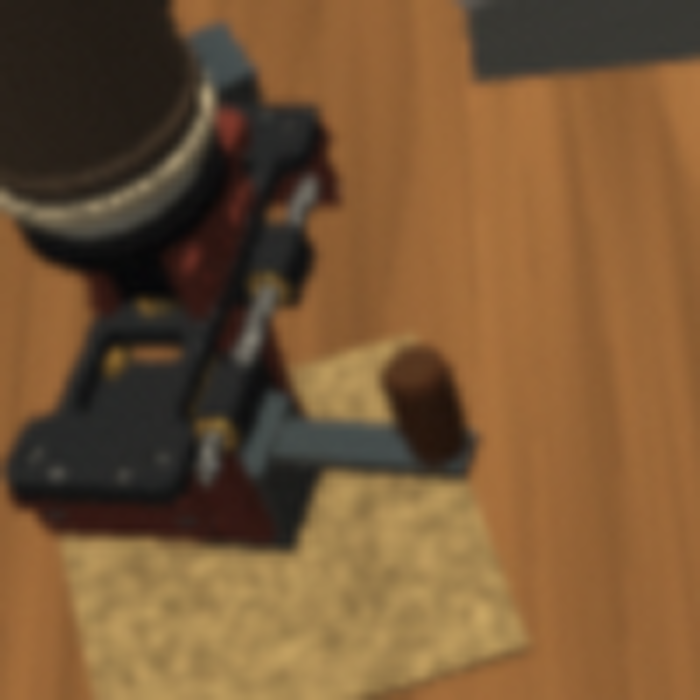

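```bash
python3 -m crank '[{"gripper":30,"tx":-0.001,"ty":0,"tz":0.004,"turn":0},{"gripper":30,"tx":0,"ty":0,"tz":0.004,"turn":0},{"gripper":30,"tx":0,"ty":0,"tz":0,"turn":0}]' 25 >/dev/null;  python3 - <<'E'
from h import *
pose(); R,u,z=crank(); print("u",u,"crank z",z, "corner z",min((u+a*19*R[:,0]+b*19*R[:,1])[2] for a in (-1,1) for b in (-1,1)))
E
```

```text
t 22.8 p [ 417.3 -291.8   26.7] yaw_x -16.5 z [ 0.179 -0.045 -0.983] F [ 1.   0.2 -4.7] M [ 0.1   0.51 -0.03] gap 38.3 q [ 0.53  0.42  0.03  2.2  -0.2   0.35 -1.12]
crank underside rel seat (ex,ey,n): [-217.4 -332.6  -29.8] axis err deg (ex,ey): [16.2  2.3] spin deg -18.3
u [ 418.47891073 -292.00848712    6.57914118] crank z [-0.14913995  0.03566841  0.98817258] corner z 2.9202673437756643
```

```bash
for i in 1 2; do python3 -m crank '[{"gripper":30,"tx":0,"ty":0,"tz":0.003,"turn":0},{"gripper":30,"tx":0,"ty":0,"tz":0,"turn":0}]' 20 >/dev/null;  python3 - <<'E'
from h import *
pose(); R,u,z=crank(); print("u",u,"crank z",z)
E
done
```

```text
t 23.05 p [ 418.  -292.2   23.7] yaw_x -16.5 z [ 0.18  -0.045 -0.983] F [ 0.2  0.7 -5.6] M [0.07 0.51 0.01] gap 38.2 q [ 0.54  0.43  0.02  2.2  -0.2   0.35 -1.12]
crank underside rel seat (ex,ey,n): [-218.  -332.9  -32.8] axis err deg (ex,ey): [16.2  2.3] spin deg -18.3
u [ 419.19235264 -292.33610143    3.57102037] crank z [-0.14936394  0.03591016  0.98812999]
t 23.3 p [ 420.5 -292.8   22. ] yaw_x -16.5 z [ 0.183 -0.046 -0.982] F [-0.6  0.6 -3.7] M [ 0.13  0.54 -0.01] gap 37.7 q [ 0.54  0.43  0.02  2.19 -0.2   0.34 -1.12]
crank underside rel seat (ex,ey,n): [-216.4 -333.6  -35.4] axis err deg (ex,ey): [16.   2.4] spin deg -18.3
u [ 421.72569455 -292.98098202    1.92157425] crank z [-0.15278736  0.03728734  0.9875554 ]
```

```bash
for i in 1 2; do python3 -m crank '[{"gripper":30,"tx":-0.001,"ty":0,"tz":0.003,"turn":0},{"gripper":30,"tx":0,"ty":0,"tz":0,"turn":0}]' 15 >/dev/null;  python3 - <<'E'
from h import *
pose()
E
done
```

```text
t 23.55 p [ 422.4 -293.3   20.1] yaw_x -16.4 z [ 0.187 -0.048 -0.981] F [-0.7 -0.1 -5.4] M [ 0.08  0.51 -0.  ] gap 37.9 q [ 0.54  0.44  0.02  2.19 -0.2   0.33 -1.12]
t 23.8 p [ 423.9 -293.7   18.1] yaw_x -16.4 z [ 0.191 -0.05  -0.98 ] F [-0.3  1.4 -5.2] M [0.12 0.53 0.01] gap 37.9 q [ 0.54  0.44  0.01  2.19 -0.2   0.32 -1.12]
```

```bash
python3 - <<'E'
from h import *
s=cam("side"); R,u,z=crank()
x=R@np.array([.99949,0,.0319]); yv=np.cross(z,x)
x0,y0,k=225,240,10
im=cv2.resize(s["image"][y0:y0+60,x0:x0+75],None,fx=k,fy=k,interpolation=cv2.INTER_CUBIC)
for loc in [(19,-19,0),(19,19,0),(-19,-19,0),(19,-19,50),(95,-10,50),(95,-10,42),(85,0,98)]:
    a=(proj(s,u+loc[0]*x+loc[1]*yv+loc[2]*z)-[x0,y0]+.5)*k-.5; cv2.circle(im,tuple(int(v) for v in a),3,(0,0,255),-1)
cv2.imwrite("pics/s13.png",im)
s=cam("wrist"); cv2.imwrite("pics/w13.png",s["image"])
E
```

```text
crank underside rel seat (ex,ey,n): [-215.  -334.8  -40.4] axis err deg (ex,ey): [15.6  2.6] spin deg -18.2
```

View pics/s13.png

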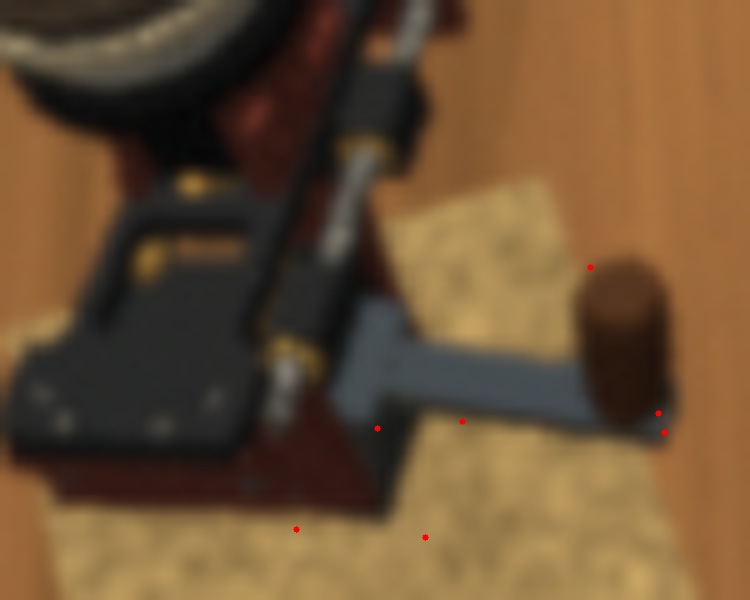

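View pics/w13.png

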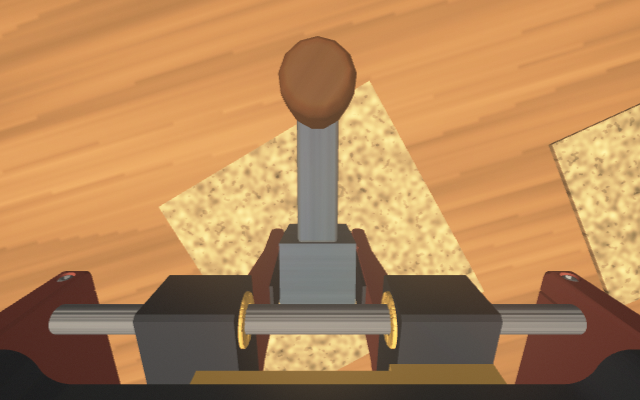

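```bash
python3 - <<'E'
from h import *
s=cam("side"); st=status.state(); R=Rn.from_rotvec(st["tcp_rot"]).as_matrix()
piv=st["tcp_pos"]-18.7*R[:,2]; yaw=np.arctan2(R[1,0],R[0,0]); print("pivot",piv,np.degrees(yaw)); d=np.array([np.cos(yaw),np.sin(yaw)]); nn=np.array([-d[1],d[0]])
def px(x,y): return (x+.5)/10-.5+225,(y+.5)/10-.5+240
for nm,p,al,la in [("knobtop",(624,285),85,0),("armtip top R",(668,432),95,-10),("hub bottom",(385,518),19,-19),("hub top R far",(408,402),19,-19)]:
    o,r=ray(s,*px(*p))
    for z in np.arange(0,112,4):
        X=o+r*((z-o[2])/r[2]); a=(X[:2]-piv[:2])@d; b=(X[:2]-piv[:2])@nn
        if abs(b-la)<2.5: print(nm,"z",z,"along",a.round(1),"(exp",al,") lat",b.round(1),"(exp",la,")")
E
```

```text
pivot [ 420.25513904 -292.7680041    36.40628432] -16.382088796126645
knobtop z 100 along 80.5 (exp 85 ) lat 2.1 (exp 0 )
knobtop z 104 along 81.5 (exp 85 ) lat -0.7 (exp 0 )
armtip top R z 52 along 92.1 (exp 95 ) lat -7.8 (exp -10 )
armtip top R z 56 along 92.9 (exp 95 ) lat -10.5 (exp -10 )
hub bottom z 4 along 12.2 (exp 19 ) lat -16.7 (exp -19 )
hub bottom z 8 along 13.3 (exp 19 ) lat -19.1 (exp -19 )
hub top R far z 64 along 25.2 (exp 19 ) lat -18.6 (exp -19 )
hub top R far z 68 along 26.4 (exp 19 ) lat -21.2 (exp -19 )
```

```bash
python3 -m crank '[{"gripper":30,"tx":0,"ty":0,"tz":0.002,"turn":0},{"gripper":30,"tx":0,"ty":0,"tz":0,"turn":0},{"gripper":30,"tx":0,"ty":0,"tz":0,"turn":0}]' 5 >/dev/null;  python3 - <<'E'
from h import *
pose()
s=cam("side"); crop(s,"pics/s14.png",225,240,300,300,10)
E
```

```text
t 24.32 p [ 424.4 -293.9   16.3] yaw_x -16.4 z [ 0.191 -0.05  -0.98 ] F [0.2 1.5 2.5] M [ 0.23  0.3  -0.01] gap 37.6 q [ 0.54  0.45  0.01  2.19 -0.2   0.32 -1.12]
```

View pics/s14.png

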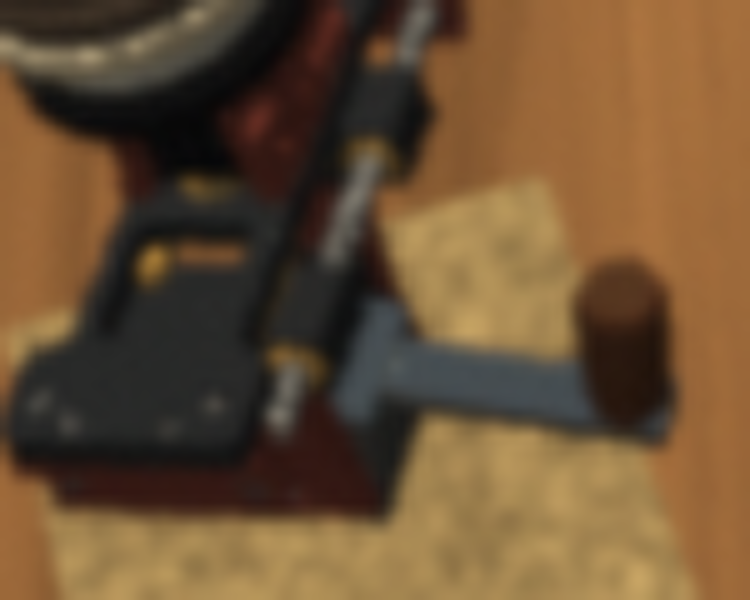

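The wrist force has gone from −5 to +2.5 N while the knob stays at (624,290), so the crank is standing on the mat and holds steady. Releasing.

```bash
python3 -m crank '[{"gripper":50,"tx":0,"ty":0,"tz":0,"turn":0},{"gripper":60,"tx":0,"ty":0,"tz":0,"turn":0},{"gripper":80,"tx":0,"ty":0,"tz":0,"turn":0},{"gripper":100,"tx":0,"ty":0,"tz":0,"turn":0},{"gripper":100,"tx":0,"ty":0,"tz":0,"turn":0}]';  python3 - <<'E'
from h import *
pose()
s=cam("side"); crop(s,"pics/s15.png",225,240,300,300,10)
s=cam("wrist"); cv2.imwrite("pics/w15.png",s["image"])
E
```

```text
time: 25.0
tcp_pos: [424.2, -294.5, 16.2]
tcp_rot: [3.072, -0.442, 0.307]
contact_force: [0.0, 0.2, -0.6]
finger_gap: 79.5
t 25.0 p [ 424.2 -294.5   16.2] yaw_x -16.4 z [ 0.191 -0.051 -0.98 ] F [ 0.   0.2 -0.6] M [0.05 0.32 0.  ] gap 79.5 q [ 0.54  0.45  0.01  2.19 -0.2   0.32 -1.12]
```

View pics/s15.png

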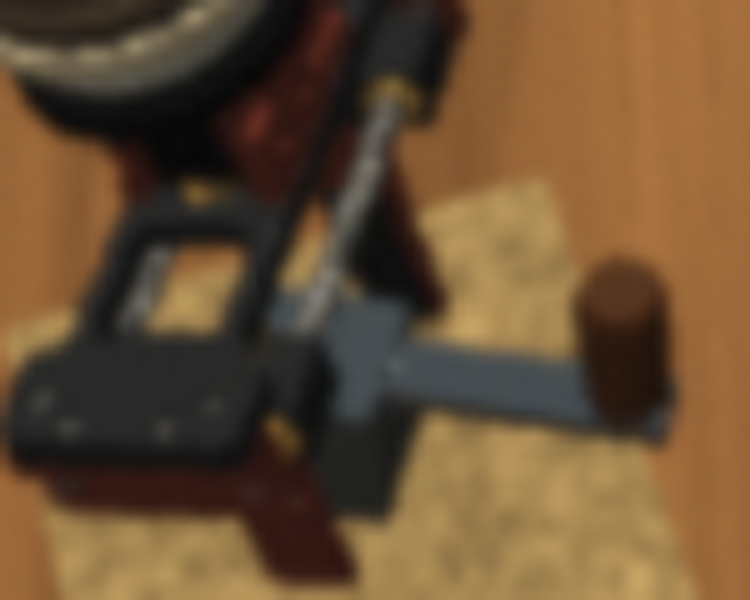

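View pics/w15.png

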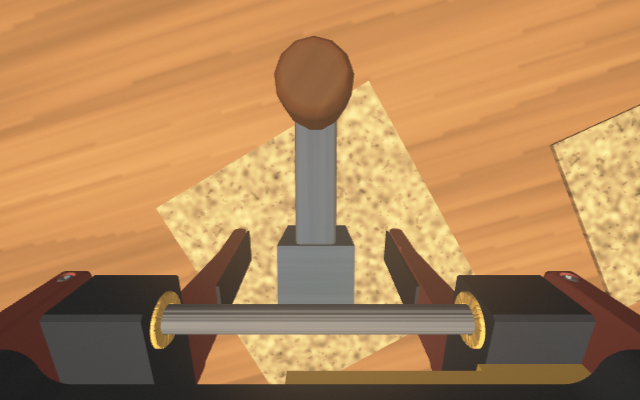

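The crank stands free between the open fingers. Retreating along the tool axis.

```bash
python3 -m crank '[{"gripper":100,"tx":0,"ty":0,"tz":-0.02,"turn":0},{"gripper":100,"tx":0,"ty":0,"tz":-0.03,"turn":0},{"gripper":100,"tx":0,"ty":0,"tz":-0.05,"turn":0},{"gripper":100,"tx":0,"ty":0,"tz":-0.06,"turn":0},{"gripper":100,"tx":-0.02,"ty":0,"tz":-0.06,"turn":0},{"gripper":100,"tx":-0.03,"ty":-0.03,"tz":-0.03,"turn":0},{"gripper":100,"tx":0,"ty":-0.05,"tz":0,"turn":0},{"gripper":100,"tx":0,"ty":-0.05,"tz":0,"turn":0},{"gripper":100,"tx":0,"ty":0,"tz":0,"turn":0}]';  python3 - <<'E'
from h import *
pose()
s=cam("side"); cv2.imwrite("pics/s16.png",s["image"])
t=cam("top"); cv2.imwrite("pics/t16.png",t["image"]); crop(t,"pics/t16c.png",340,215,440,290,8)
E
```

```text
time: 26.22
tcp_pos: [365.4, -140.2, 259.9]
tcp_rot: [3.069, -0.445, 0.315]
contact_force: [-0.5, -1.2, 0.2]
finger_gap: 88.1
t 26.23 p [ 365.4 -140.2  259.9] yaw_x -16.5 z [ 0.195 -0.053 -0.979] F [-0.5 -1.2  0.2] M [ 0.05  0.34 -0.02] gap 88.1 q [ 0.37 -0.16 -0.11  2.19 -0.02  0.91 -1.59]
```

View pics/s16.png

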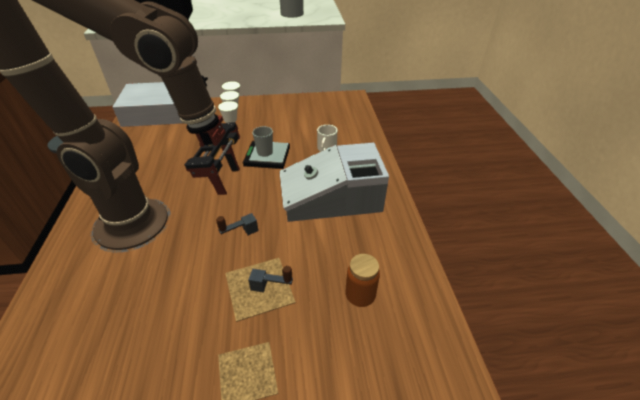

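View pics/t16.png

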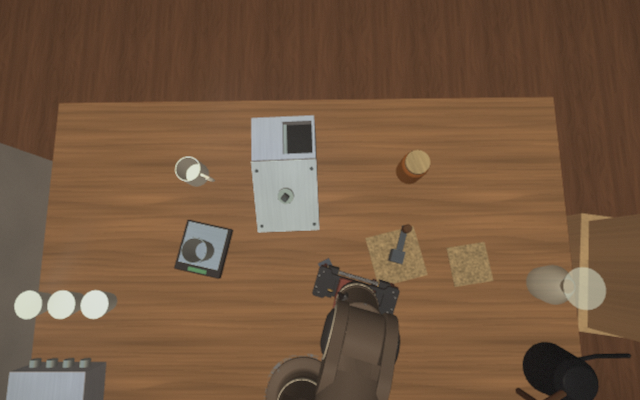

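View pics/t16c.png

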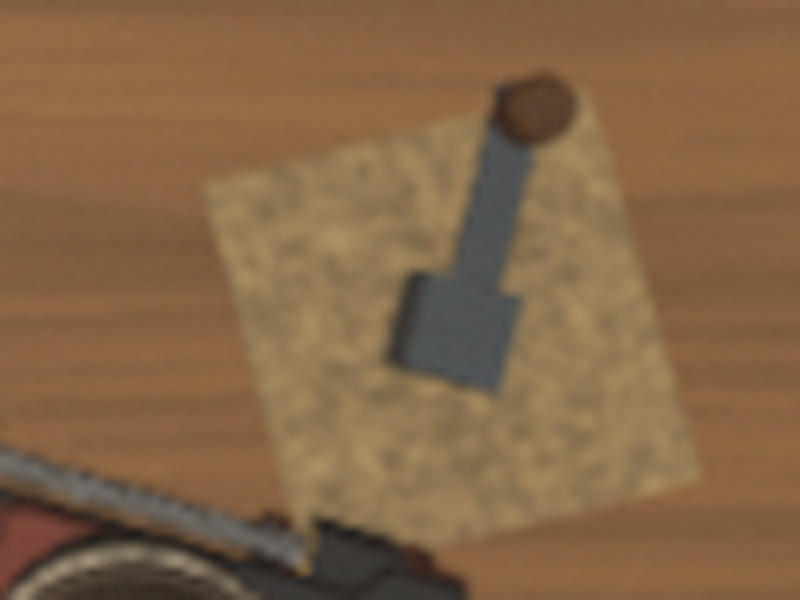

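The crank stands upright near the middle of the mat, with its hub at (457,330) in the crop. The shutter is open, and the jar (416,162), mug (188,170) and tumbler (196,250) are at their starting pixels. Handing in.

```bash
python3 -c "
from cell import order
print(order.finish_job())"
```

```text
the job is handed in; nothing more can be done
None
```

The job is done and handed in at about 26 s of the 72 s allowed. The crank went fully home on the shaft, was wound anticlockwise to the stop, then lifted off and stood back on the larger cork mat.

- **Tilting the tool:** The moves cannot tilt the tool, so I used the arm's reach limits: high up for the 25° tilt, then close in to take most of it off again. About 11° was left for the set-down, where the crank turned upright in a light grip.
- **Fit:** Pressing the crank down onto the collar met about 53 N of wrist force in total. By the measured pose it was fully home, within about 3 mm.
- **Winding:** The torque about the shaft rose from about 0.23 to 1.8 N m at the stop. The top picture shows the throat open except for an 11 mm strip, which matches 2.4 rad of travel.
- **Tool angle at the stop:** The gripper read 151° where the shaft's stop is at 137.5°. I put the difference down to play in the socket and some slip in the grip. The shutter opening measured about 72 mm against the 74 mm expected, within the reading error.
- **Last look:** The crank stands upright by itself with its hub well inside the mat. The shutter is still open, the jar, mug and tumbler are where they started, and the gripper is open and clear.
- **One disagreement:** During the set-down the force sensor showed no contact at the height I had worked out. The side view suggested the crank had turned upright in the grip. About 2 mm lower the mat took its weight, and the crank did not shift on release.

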